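# Close the layout board with the straightedge and tip in the tiles

### The arm

A 6-joint arm with a two-finger parallel gripper is mounted at the origin on the work surface. World frame = base frame: x ahead of the robot, y to its left, z up, the work surface at z = 0. Lengths are in m, angles in rad, forces in N, time in s.
With the tool pointing down it reaches from about 0.375 to 0.975 m from the base axis. Payload 3.8 kg.
Tool frame: the origin (TCP) lies on the mounting face of the last link; the fingertips stand 173 mm ahead of it and the grasp point (between the pads) lies 155 mm ahead of it; z points along the fingers, y is the line along which they close (so a half turn about z gives the same grasp; the last joint's range is limited). The gripper opens to 85 mm and grips with 20 to 120 N. Pads are 22 mm wide; open, the fingers measure 114 mm over their backs; the gripper's body (76 mm by 85 mm) begins 54 mm behind the grasp point. The pads swing forward as they close: fully open they stand 13 mm farther back than shut.
Start: joints at [1.091, 0.264, 1.604, -0, 1.274, -0.037], TCP at [0.289, 0.61, 0.405] pointing down, gripper open.
Joint ranges: [-2.63, 2.63], [-0.94, 2.18], [0.31, 2.57], [-1.31, 4.45], [0, 2.66], [-2.55, 2.55]. Speed limits (rad/s): [2.57, 2.57, 3.14, 3.14, 3.14, 3.14].

### API

Orientations are given as a rotation vector (axis times angle).
In Python, from plant import arm, viewer, finder gives the robot as it stands. The module is installed in compiled form; this text tells all that it offers.
- The arm moves only by the tool send_rows, never from a script. Its argument "increments" is a list of rows, each a list of 2 entries, a list of its own where there are three numbers: the shift along the tool's x, y, z in units of 400 mm (1.0 is 400 mm), then the turn, a rotation vector about the tool's x, y, z in units of 90 degrees (1.0 is 90 degrees). In form: [[[tx, ty, tz], [ax, ay, az]], ...]. A call has 1 to 20 rows; each row shifts and turns the commanded pose from where the row before left it, along the tool's axes as they then stand; what a row does not reach is not made up. A row lasts 1/8 s, in which the tool goes at most 62.5 mm and 10.7 degrees, less where a joint would pass 70% of its speed; a pose out of reach is approached as far as the arm can. A call with a number of a shift or a turn outside -1 to 1 is refused whole. A call with a gripper value outside its range is refused whole. "grip" is the closure, from -1 (fully open) to 1 (shut), set as the call begins (left out, the last holds). The fingers move at their own pace and stop on an object; "newtons" is the grip in N (left out, the last holds). Time passes only in rows, so rows that do not move let the fingers close. It gives the time, the measured TCP pose, the force, the opening and the grip force at its end, in the units of the state.
- arm.state(): the state, without advancing time (a new reading comes with each control period).
- viewer.grab_frame(name): name is "scene" or "side" or "wrist"; returns the picture (480x640x3 uint8, red, green, blue); there is no depth.
- viewer.camera_params(name): a dict with "fx", "fy", "cx", "cy" (pixels), "origin" and "attitude" of the camera in the world; the wrist camera has in their place "T_tool_cam" (4x4, takes a point from camera to tool coordinates, whose origin is the TCP and whose axes are the flange's). Camera axes: x right, y up, looking along -z (the intrinsics and any distortion apply to the point x, -y, -z); pixel columns grow to the right and rows downward; lengths in m; the calibration is good to about 2 mm. A picture is of the moment at which its call begins: read the wrist's pose just before it. camera_params takes no time and is no camera call.
- arm.hand_in(): hands the job in; it is judged then, once.
Trained networks look in the newest picture that a camera, given by its name, has taken for a name from the list of things; names that differ only in an ending like _2 or _b are one class to them, and where a whole thing is asked for, a point or a joint stands for the part that bears it (a point fixed in the world has none). Each returns a list of dicts, best first, with "score" (0 to 1); they miss things now and then, are a little off and sometimes report something else, mostly with a low value. They report only what shows in the picture. A call takes as long as a camera call. They do not tell look-alikes from the thing itself.
- finder.masks_of(camera, query): "pixels" (480x640 bool, what is visible of it) and "extent" ([left, top, right, bottom] in pixels, round what is visible of it).
The state is a dict: "time": time; "joint_positions": joint angles; "dq": joint speeds; "tau": joint torques, N m; "tool_pos": TCP position; "eef_rot": TCP orientation; "force": force on the tool from outside, world axes, zero at the start; "torque": the same for the moment, N m; "gripper_width": finger opening in m; "finger_force": force on a finger pad.
Only numpy, scipy, OpenCV 4.12 (cv2) and the standard library are available. Lean on these libraries where they do the work, as an engineer would, in place of code of your own. Each camera call takes 0.05 s, during which the arm holds its last target. There are 200 camera calls.

### The job

Take the aluminium straightedge out of its rack, lay it flat on the bare table and let go, then take it again by its flat and lay it on the layout board, flush against the ends of the two side rims so that it closes the whole open side. Then pick up the white tray by its handle, tip it over the board so that its three wooden tiles slide off into the closed space, and set the empty tray back flat on the table beside the board. Leave the glue bottle, brush jar and tape ring where they are.

Things in the scene. Friction and masses are not known exactly. Their poses are not given: they have to be found in the camera images.
- board: Fixed plywood layout board 225 (x) x 260 (y) x 12 mm, origin at the centre of its underside, z up. On it wooden rims 12 mm thick, tops 37 mm above the table: side rims centred at y = +-94 mm from x = -15.5 to +112.5 mm, back rim centred at x = +106.5 mm. The -x side (towards the robot) is open, 176 mm wide; the straightedge goes on the free strip before it (x -112.5 to -15.5 mm).
- board_mouth (a point): Middle of the open side, on the board's upper face (12 mm above the table), in the plane of the end faces of the two side rims; axes as the board's.
- rack: Fixed wooden rack on one side of the table, base 180 (x) x 70 (y) x 8 mm, origin at the centre of its underside. Two pairs of cheeks at x = +-70 mm, 30 mm long, 11 mm thick, tops 24 mm above the table, leave a slot 20 mm wide along x; the middle 110 mm is free of cheeks.
- bar: Loose aluminium straightedge, a plain bar 240 (x) x 16 (y) x 50 mm (z), 0.2 to 0.42 kg, origin at its centre. At the start it stands on a narrow edge in the rack's slot, z up, top 58 mm above the table. Lying flat, its y axis is vertical (up or down) and it is 50 mm wide and 16 mm high.
- tray: Loose white tray on the other side, 0.16 kg, floor 100 (x) x 96 (y) x 4 mm, origin at the centre of its underside, z up. Walls 4 mm thick, tops at 18 mm, at both sides and back (+x); the -x edge is open, facing the robot. Behind the back wall an upright wooden handle block 28 (x) x 14 (y) mm, 58 mm tall, centred at x = +64 mm, y = 0. Tiles begin to slide at 15 to 25 degrees of tilt.
- tile1_mid (a point): Centre of wooden tile 1 of three alike: 30 x 30 x 16 mm, 14 g, lying loose on the tray's floor at the start.
- tile2_mid (a point): Centre of wooden tile 2 of three alike: 30 x 30 x 16 mm, 14 g, lying loose on the tray's floor at the start.
- tile3_mid (a point): Centre of wooden tile 3 of three alike: 30 x 30 x 16 mm, 14 g, lying loose on the tray's floor at the start.
- glue: Bystander: white glue bottle, 48 mm across, 130 mm tall, origin at the centre of its underside.
- brushes: Bystander: white jar of paint brushes, 72 mm across, about 190 mm tall with the brushes, origin at the centre of its underside.
- tape: Bystander: roll of paper tape lying flat, 90 mm across, 20 mm high, origin at the centre of its underside.
Not all that is in view belongs to the job. What is shaped like the part that bears tile1_mid but turquoise is not meant.

How it is judged:
On the way, in this order (a step that is already met when the one before it is completed fails the run):
1. the straightedge lies flat on the bare table, let go and at rest (height (world z) of bar between 0.004 and 0.0115 m and contact force between bar and the arm below 0.1 N and contact force between bar and the fingers below 0.1 N and linear speed of bar below 0.02 m/s), for 0.2 s.
2. the straightedge lies flat on the board, flush against both side rims' ends and across the whole open side (x of bar in the frame of board between -0.0435 and -0.037 m and y of bar in the frame of board between -0.03 and 0.03 m and z of bar in the frame of board between 0.016 and 0.025 m and angle between the x axis of bar and the y axis of board, either way round below 0.015 rad), for 0.2 s.
3. the tray is tipped over the board (more than about 15 degrees) and all three tiles have slid into the closed space, the straightedge still flush (all of step 2 and angle between tray's own z axis and vertical above 0.26 rad and horizontal distance between tray and board below 0.22 m and x of tile1_mid in the frame of board between -0.0155 and 0.1005 m and y of tile1_mid in the frame of board between -0.088 and 0.088 m and z of tile1_mid in the frame of board between 0.01 and 0.055 m and x of tile2_mid in the frame of board between -0.0155 and 0.1005 m and y of tile2_mid in the frame of board between -0.088 and 0.088 m and z of tile2_mid in the frame of board between 0.01 and 0.055 m and x of tile3_mid in the frame of board between -0.0155 and 0.1005 m and y of tile3_mid in the frame of board between -0.088 and 0.088 m and z of tile3_mid in the frame of board between 0.01 and 0.055 m).
At the end, for the whole second after the job is handed in: Straightedge flat on the board, within 3 mm of both rim ends on average, parallel within 0.015 rad, centred within 30 mm; all three tile centres inside the closed space (stacked is fine); tray flat on the bare table; all at rest (all of step 2 and x of tile1_mid in the frame of board between -0.0155 and 0.1005 m and y of tile1_mid in the frame of board between -0.088 and 0.088 m and z of tile1_mid in the frame of board between 0.01 and 0.055 m and x of tile2_mid in the frame of board between -0.0155 and 0.1005 m and y of tile2_mid in the frame of board between -0.088 and 0.088 m and z of tile2_mid in the frame of board between 0.01 and 0.055 m and x of tile3_mid in the frame of board between -0.0155 and 0.1005 m and y of tile3_mid in the frame of board between -0.088 and 0.088 m and z of tile3_mid in the frame of board between 0.01 and 0.055 m and angle between tray's own z axis and vertical below 0.05 rad and height (world z) of tray between -0.003 and 0.004 m and linear speed of each of bar, tray, tile1, tile2, tile3 below 0.02 m/s); the robot touches nothing.
It fails at once if the glue bottle is pushed more than 30 mm or tipped (distance of glue from where it was at the start of the episode above 0.03 m or angle between glue's own z axis and vertical above 0.5 rad).
It fails at once if the brush jar is pushed more than 30 mm or tipped (distance of brushes from where it was at the start of the episode above 0.03 m or angle between brushes's own z axis and vertical above 0.5 rad).
It fails at once if the tape ring is pushed more than 30 mm or tipped (distance of tape from where it was at the start of the episode above 0.03 m or angle between tape's own z axis and vertical above 0.5 rad).
It also fails if it takes over 72 s, if anything falls off the work surface, if the arm or the gripper's body presses on something with over 40 N, if the wrist force passes 120 N, or if a joint passes its speed limit or range.

## Working session

There is one attempt and no reset: what is moved stays moved. The work goes in short steps, Python scripts to look and compute and a tool call to move; the robot and the scene stay as the last step left them, time stands still between calls to the robot, and variables do not carry over. Pictures are saved under pics/ and viewed, at most 10 in all, crops included, and the job is handed in when it is done.

Besides the shell and the picture viewer there is one more tool, called after "Call:" by a JSON object that holds its "method" and its "body", one argument or row to a line. send_rows: Moves the arm, as the interface text tells. Shifts and turns lie within -1 to 1; 1 stands for 400 mm of shift or 90 degrees of turn. Its arguments: {"type":"object","properties":{"increments":{"type":"array"},"grip":{"type":"number"},"newtons":{"type":"number"}},"required":["increments"]}

```bash
mkdir -p pics; cat > h.py <<'E'
import numpy as np, cv2
from scipy.spatial.transform import Rotation as R
from plant import arm, viewer, finder
def cam(name):
    p=viewer.camera_params(name)
    if name=='wrist':
        s=arm.state(); T=np.eye(4); T[:3,:3]=R.from_rotvec(s['eef_rot']).as_matrix(); T[:3,3]=s['tool_pos']
        M=T@np.array(p['T_tool_cam']); return p,M[:3,3],M[:3,:3]
    a=np.array(p['attitude'],float)
    A=a if a.shape==(3,3) else R.from_rotvec(a).as_matrix() if a.size==3 else None
    return p,np.array(p['origin']),A
def ray(c,uv,z):
    p,o,A=c; d=A@np.array([(uv[0]-p['cx'])/p['fx'],-(uv[1]-p['cy'])/p['fy'],-1]); return o+d*(z-o[2])/d[2]
def proj(c,P):
    p,o,A=c; q=(np.atleast_2d(P)-o)@A; return np.c_[p['cx']+p['fx']*q[:,0]/-q[:,2],p['cy']-p['fy']*q[:,1]/-q[:,2]]
def save(name,f,img=None):
    img=viewer.grab_frame(name) if img is None else img
    cv2.imwrite('pics/'+f,img[:,:,::-1]); return img
E
python3 - <<'E'
from h import *
for n in ('scene','side','wrist'):
    print(n,viewer.camera_params(n)); save(n,n+'0.png')
s=arm.state();print(s)
a=cv2.imread('pics/scene0.png');b=cv2.imread('pics/side0.png')
for n in ('scene','side'):
  c=cam(n)
  for q in ('board','rack','bar','tray','tile1_mid','glue','brushes','tape'):
    for r in finder.masks_of(n,q)[:4]: print(n,q,round(r['score'],2),r['extent'])
E
```

```text
scene {'fx': 573.1892057416535, 'fy': 573.1892057416535, 'cx': 323.6248769619683, 'cy': 249.57341165186196, 'origin': array([0.96345258, 0.76515749, 0.84222674]), 'attitude': array([0.30006812, 1.05897063, 2.38511996])}
side {'fx': 456.5489615188956, 'fy': 456.5489615188956, 'cx': 322.77997126774284, 'cy': 234.83931473462738, 'origin': array([0.13607961, 0.81139538, 0.89702009]), 'attitude': array([ 0.24197382, -1.03033834, -2.44220058])}
wrist {'fx': 408.6481480525432, 'fy': 408.6481480525432, 'cx': 323.1263465545437, 'cy': 244.93889674799078, 'T_tool_cam': array([[ 1.57613703e-04,  9.57408743e-01,  2.88735994e-01,
         7.40094789e-02],
       [ 9.99999949e-01, -7.06189520e-05, -3.11712067e-04,
        -4.87566237e-04],
       [-2.78045625e-04,  2.88736028e-01, -9.57408705e-01,
         3.22321737e-02],
       [ 0.00000000e+00,  0.00000000e+00,  0.00000000e+00,
         1.00000000e+00]])}
{'time': 0.15, 'joint_positions': array([ 1.09110875e+00,  2.64582554e-01,  1.60507191e+00, -6.47887716e-06,
        1.27367042e+00, -3.68957019e-02]), 'dq': array([-0.00104307, -0.00128493, -0
[... 620 characters left out ...]
scene bar 0.52 [175.9, 223.7, 337.3, 348.2]
scene tray 0.74 [401.5, 327.6, 484.3, 393.9]
scene tile1_mid 0.93 [368.3, 382.2, 388.9, 404.2]
scene tile1_mid 0.76 [484.8, 330.3, 509.8, 348.7]
scene tile1_mid 0.72 [471.7, 392.2, 490.6, 414.3]
scene tile1_mid 0.71 [431.6, 359.0, 453.1, 385.5]
scene glue 0.74 [172.1, 160.4, 195.6, 213.7]
scene glue 0.36 [174.3, 224.7, 338.1, 347.3]
scene brushes 0.78 [295.7, 346.5, 346.4, 451.9]
scene tape 0.66 [402.5, 421.2, 463.6, 480.0]
side board 0.58 [256.5, 185.7, 349.4, 266.5]
side tile1_mid 0.47 [328.2, 363.5, 346.5, 381.4]
side glue 0.96 [333.3, 128.4, 350.1, 166.4]
side brushes 0.62 [182.2, 236.6, 218.6, 310.0]
side tape 0.69 [188.0, 335.1, 230.3, 384.6]
```

View pics/scene0.png

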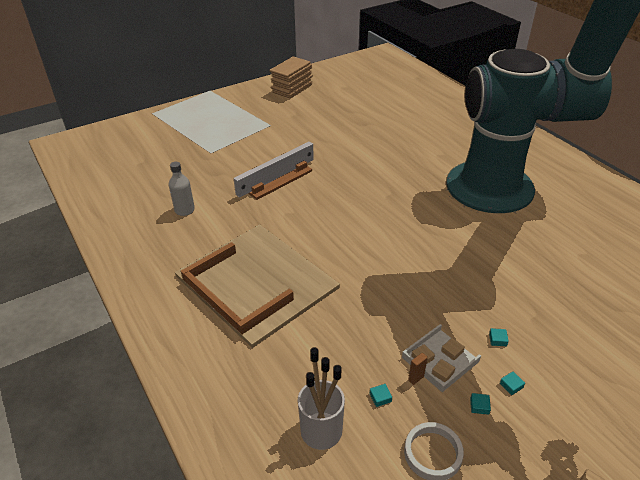

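View pics/side0.png

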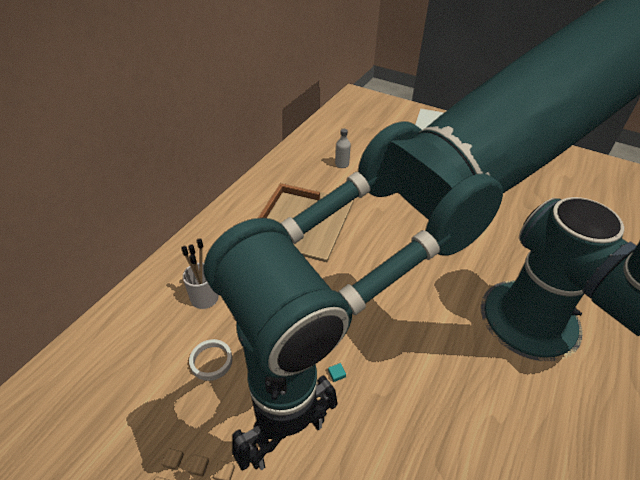

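The scene view shows the board (176–339, 225–345), the bar in the rack at about (275,170), the glue at (180,190), the tray at (440,358) with its handle block at (418,366), the jar at (321,410), the tape at (433,450), and turquoise decoys. In the side view the arm hides most of the scene.

```bash
cat >> h.py <<'E'
from scipy.optimize import minimize
def box(x0,x1,y0,y1,z0,z1): return np.array([[x,y,z] for x in(x0,x1) for y in(y0,y1) for z in(z0,z1)])
MODEL={'board':[box(-.1125,.1125,-.13,.13,0,.012),box(-.0155,.1125,.088,.1,.012,.037),box(-.0155,.1125,-.1,-.088,.012,.037),box(.1005,.1125,-.1,.1,.012,.037)],
'bar':[box(-.12,.12,-.008,.008,.008,.058)],'barflat':[box(-.12,.12,-.025,.025,0,.016)],'barboard':[box(-.12,.12,-.025,.025,.012,.028)],
'rack':[box(-.09,.09,-.035,.035,0,.008)]+[box(sx*.07-.015,sx*.07+.015,sy*.0155-.0055,sy*.0155+.0055,0,.024) for sx in(1,-1) for sy in(1,-1)],
'tray':[box(-.05,.05,-.048,.048,0,.004),box(-.05,.05,.044,.048,0,.018),box(-.05,.05,-.048,-.044,0,.018),box(.046,.05,-.048,.048,0,.018),box(.05,.078,-.007,.007,0,.058)]}
def sil(c,m,p):
    C,S=np.cos(p[2]),np.sin(p[2]); I=np.zeros((960,1280),np.uint8)
    for b in MODEL[m]:
        P=b@np.array([[C,S,0],[-S,C,0],[0,0,1]])+[p[0],p[1],0]
        h=cv2.convexHull(proj(c,P).astype(np.float32)); cv2.fillConvexPoly(I,np.round(h*32+16).astype(np.int32),1,shift=4)
    return I>0
def fit(views,m,p0,step=(.01,.01,.1)):
    # views: list of (cam, mask)
    M=[(c,cv2.resize(k.astype(np.uint8),(1280,960),interpolation=cv2.INTER_LINEAR)>0) for c,k in views]
    def f(p): return sum(1-(s&k).sum()/max(1,(s|k).sum()) for c,k in M for s in [sil(c,m,p)])
    p=np.array(p0,float)
    for sc in (1,.4,.15):
        r=minimize(f,p,method='Nelder-Mead',options=dict(initial_simplex=np.vstack([p]+[p+sc*np.eye(3)[i]*step[i] for i in range(3)]),xatol=1e-5,fatol=1e-5)); p=r.x
    return p,r.fun/len(M)
def over(f,img,items,out=None):
    I=cv2.resize(img[:,:,::-1].copy(),(1280,960))
    for c,m,p in items:
        cs,_=cv2.findContours(sil(c,m,p).astype(np.uint8),cv2.RETR_LIST,cv2.CHAIN_APPROX_NONE); cv2.drawContours(I,cs,-1,(0,255,0),1)
    cv2.imwrite('pics/'+f,cv2.resize(I,(800,600),interpolation=cv2.INTER_AREA) if out is None else I[out[1]:out[3],out[0]:out[2]])
E
python3 - <<'E'
from h import *
c=cam('scene')
for n,uv,z in (('board c',(256,285),.012),('bd top',(259,226),.012),('right',(339,287),.012),('bot',(253,342),.012),('left',(176,275),.012),('barL',(235,181),.058),('barR',(313,146),.058),('tray handle',(418,356),.058),('glue',(183,212),0),('jar',(321,430),0.02),('tape',(433,450),.01),('tray mid',(445,360),.004),('shrdecoy1',(381,395),.016),('d2',(499,338),.016),('d3',(513,382),.016),('d4',(481,404),.016)):
    print(n,ray(c,uv,z).round(3))
img=viewer.grab_frame('scene')
res=[]
for q,p0 in (('board',None),('rack',None),('bar',None),('tray',None)):
    r=finder.masks_of('scene',q)[0]; k=r['pixels']; v,u=np.nonzero(k); b=ray(c,(u.mean(),v.mean()),.02)
    best=min((fit([(c,k)],q,[b[0],b[1],y]) for y in (-1,-.5,0,.5,1)),key=lambda t:t[1]); print(q,best); res.append((c,q,best[0]))
over('fit0.png',img,res)
E
```

```text
board c [0.65  0.005 0.012]
bd top [ 0.559 -0.157  0.012]
right [0.512 0.1   0.012]
bot [0.722 0.132 0.012]
left [ 0.776 -0.109  0.012]
barL [ 0.553 -0.283  0.058]
barR [ 0.319 -0.315  0.058]
tray handle [0.513 0.344 0.058]
glue [ 0.681 -0.313  0.   ]
jar [0.714 0.354 0.02 ]
tape [0.581 0.472 0.01 ]
tray mid [0.447 0.347 0.004]
shrdecoy1 [0.593 0.351 0.016]
d2 [0.338 0.369 0.016]
d3 [0.387 0.451 0.016]
d4 [0.464 0.453 0.016]
board (array([ 0.64076856, -0.01583717,  0.19233932]), np.float64(0.012515820559696245))
rack (array([ 0.42897204, -0.30087709,  0.37061837]), np.float64(0.5146694945210322))
bar (array([ 0.43176146, -0.31596778,  0.20202409]), np.float64(0.14392846841649842))
tray (array([0.45092892, 0.33836318, 0.13464606]), np.float64(0.3008143875127248))
```

View pics/fit0.png

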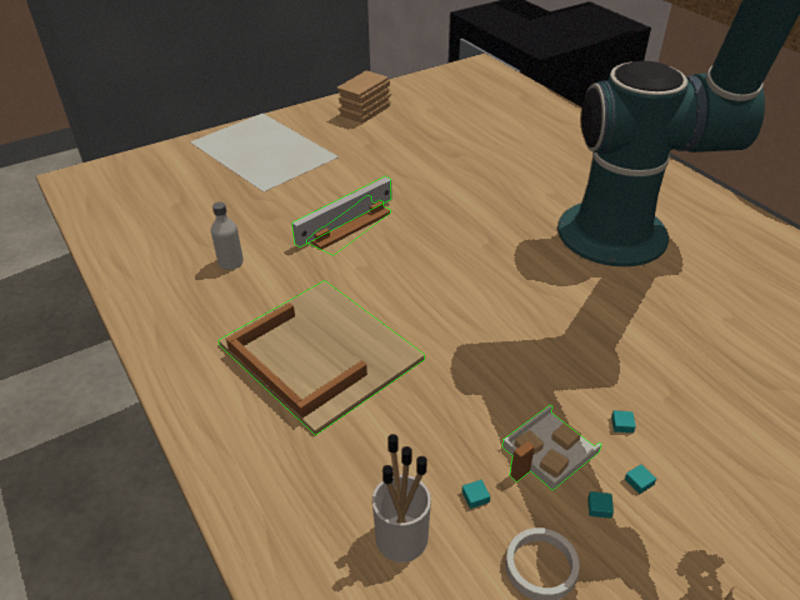

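The board fit is tight: (0.641, -0.016), yaw 0.192. The bar and tray fits are loose, so I'll measure those with the wrist camera. First I move over the bar.

```bash
cat >> h.py <<'E'
def rot(yaw,tilt=0):
    "tool down, tool x at heading yaw; tilt turns about the tool's own y"
    return R.from_matrix(np.array([[np.cos(yaw),np.sin(yaw),0],[np.sin(yaw),-np.cos(yaw),0],[0,0,-1]]))*R.from_euler('y',tilt)
def plan(wps,start=None):
    "wps: (pos, Rot, n). prints rows, straight in the world"
    s=arm.state(); p=np.array(s['tool_pos']) if start is None else start[0]; q=R.from_rotvec(s['eef_rot']) if start is None else start[1]
    for P,Q,n in wps:
        rows=[]; dr=(q.inv()*Q).as_rotvec(); p0=p.copy(); q0=q
        for i in range(1,n+1):
            tp=p0+(np.array(P)-p0)*i/n; tq=q0*R.from_rotvec(dr*i/n)
            t=(q.inv().apply(tp-p)/.4).round(3); a=((q.inv()*tq).as_rotvec()/(np.pi/2)).round(3)
            assert np.linalg.norm(t)<.156 and np.linalg.norm(a)<.119,(t,a)
            rows.append([t.tolist(),a.tolist()]); p=p+q.apply(t*.4); q=q*R.from_rotvec(a*np.pi/2)
        print(str(rows).replace(' ','').replace('-0.0,','0,').replace('-0.0]','0]').replace('0.0,','0,').replace('0.0]','0]'))
    print('end',p.round(4),q.as_rotvec().round(3))
E
python3 - <<'E'
from h import *
d=np.pi/180
plan([((.45,.2,.36),rot(80*d),8),((.44,-.30,.32),rot(10*d),9)])
E
```

```text
[[[-0.1,-0.094,0.014],[0,0,0.104]],[[-0.115,-0.077,0.014],[0,0,0.103]],[[-0.125,-0.057,0.014],[0,0,0.104]],[[-0.132,-0.036,0.014],[0,0,0.104]],[[-0.137,-0.014,0.014],[0,0,0.103]],[[-0.138,0.008,0.014],[0,0,0.104]],[[-0.134,0.03,0.014],[0,0,0.104]],[[-0.127,0.052,0.014],[0,0,0.103]]]
[[[-0.137,0.021,0.011],[0,0,0.086]],[[-0.133,0.04,0.011],[0,0,0.087]],[[-0.127,0.058,0.011],[0,0,0.086]],[[-0.118,0.073,0.011],[0,0,0.087]],[[-0.106,0.09,0.011],[0,0,0.086]],[[-0.094,0.103,0.011],[0,0,0.087]],[[-0.078,0.114,0.012],[0,0,0.086]],[[-0.063,0.124,0.011],[0,0,0.087]],[[-0.045,0.132,0.011],[0,0,0.086]]]
end [ 0.4399 -0.3002  0.3199] [3.13  0.274 0.   ]
```

Call:
{"method": "send_rows", "body": {
  "increments": [
    [[-0.1, -0.094, 0.014], [0, 0, 0.104]],
    [[-0.115, -0.077, 0.014], [0, 0, 0.103]],
    [[-0.125, -0.057, 0.014], [0, 0, 0.104]],
    [[-0.132, -0.036, 0.014], [0, 0, 0.104]],
    [[-0.137, -0.014, 0.014], [0, 0, 0.103]],
    [[-0.138, 0.008, 0.014], [0, 0, 0.104]],
    [[-0.134, 0.03, 0.014], [0, 0, 0.104]],
    [[-0.127, 0.052, 0.014], [0, 0, 0.103]],
    [[-0.137, 0.021, 0.011], [0, 0, 0.086]],
    [[-0.133, 0.04, 0.011], [0, 0, 0.087]],
    [[-0.127, 0.058, 0.011], [0, 0, 0.086]],
    [[-0.118, 0.073, 0.011], [0, 0, 0.087]],
    [[-0.106, 0.09, 0.011], [0, 0, 0.086]],
    [[-0.094, 0.103, 0.011], [0, 0, 0.087]],
    [[-0.078, 0.114, 0.012], [0, 0, 0.086]],
    [[-0.063, 0.124, 0.011], [0, 0, 0.087]],
    [[-0.045, 0.132, 0.011], [0, 0, 0.086]],
    [[0, 0, 0], [0, 0, 0]]
  ]
}}

```text
time: 3.45
tool_pos: [0.4396, -0.3036, 0.3199]
eef_rot: [3.129, 0.266, 0.0]
force: [0.2, 0.5, 0.4]
gripper_width: 0.0857
finger_force: 0.0
```

```bash
python3 - <<'E'
from h import *
s=arm.state();print(s['time'],s['tool_pos'],s['eef_rot'],s['joint_positions'].round(2))
c=cam('wrist');img=viewer.grab_frame('wrist')
res=[]
for q in ('bar','rack'):
    for r in finder.masks_of('wrist',q)[:2]:
        print(q,r['score'],r['extent'])
        if r is None: continue
        b=fit([(c,r['pixels'])],q,[.44,-.30,.13]);print(b)
        res.append((c,q,b[0]))
        break
over('w1.png',img,res)
# side view of tray
viewer.grab_frame('side')
cs=cam('side')
r=finder.masks_of('side','tray')
viewer.grab_frame('scene'); r2=finder.masks_of('scene','tray'); c2=cam('scene')
print([x['score'] for x in r],[x['score'] for x in r2])
if r: print(r[0]['extent'],fit([(cs,r[0]['pixels'])],'tray',[.45,.34,.13]))
if r2: print(r2[0]['extent'],fit([(c2,r2[0]['pixels'])],'tray',[.45,.34,.13]))
E
```

```text
3.45 [ 0.4395609  -0.30356029  0.31992801] [3.12911102e+00 2.65867521e-01 4.53062421e-04] [-0.65  0.07  1.99 -0.    1.08  0.75]
bar 0.72 [318.9, 44.4, 350.7, 429.0]
(array([ 0.43137116, -0.31230219,  0.1794968 ]), np.float64(0.06740142165829266))
rack 0.72 [279.4, 110.6, 384.5, 359.3]
(array([ 0.43124992, -0.31226874,  0.18160216]), np.float64(0.30045233124565063))
[0.71] [0.72]
[264.4, 311.8, 323.8, 367.9] (array([0.45397898, 0.33966515, 0.11886966]), np.float64(0.3337846987136087))
[399.8, 324.5, 482.3, 392.3] (array([0.45089367, 0.33864685, 0.13739019]), np.float64(0.34045827633378933))
```

View pics/w1.png

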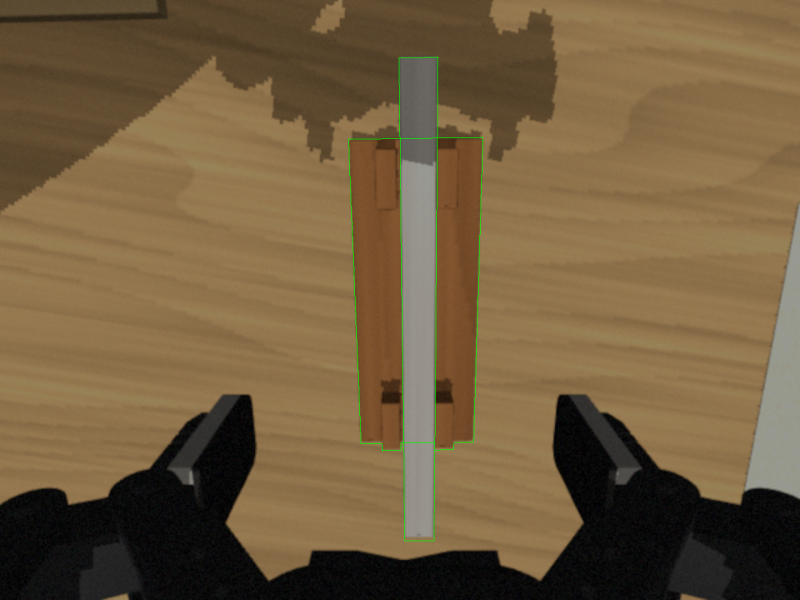

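The overlay matches well: the bar spans rows 57–540 around column 418, which puts it at (0.431, -0.312) with yaw 0.180. Next I descend on it and grip.

```bash
python3 - <<'E'
from h import *
plan([((.4313,-.3123,.26),rot(.18),2),((.4313,-.3123,.191),rot(.18),3)])
E
```

```text
[[[-0.014,0.015,0.075],[0,0,-0.001]],[[-0.014,0.014,0.075],[0,0,-0.001]]]
[[[0,0,0.058],[0,0,0]],[[0,0,0.057],[0,0,0]],[[0,0,0.058],[0,0,0]]]
end [ 0.4311 -0.3123  0.1909] [3.129 0.282 0.   ]
```

Call:
{"method": "send_rows", "body": {
  "increments": [
    [[-0.014, 0.015, 0.075], [0, 0, -0.001]],
    [[-0.014, 0.014, 0.075], [0, 0, -0.001]],
    [[0, 0, 0.058], [0, 0, 0]],
    [[0, 0, 0.057], [0, 0, 0]],
    [[0, 0, 0.058], [0, 0, 0]],
    [[0, 0, 0], [0, 0, 0]]
  ]
}}

```text
time: 4.55
tool_pos: [0.4302, -0.3119, 0.189]
eef_rot: [-3.126, -0.281, 0.005]
force: [-0.2, 0.5, -0.5]
gripper_width: 0.0856
finger_force: 0.0
```

Call:
{"method": "send_rows", "body": {
  "increments": [
    [[0, 0, 0], [0, 0, 0]],
    [[0, 0, 0], [0, 0, 0]],
    [[0, 0, 0], [0, 0, 0]],
    [[0, 0, 0], [0, 0, 0]],
    [[0, 0, 0], [0, 0, 0]],
    [[0, 0, 0], [0, 0, 0]]
  ],
  "grip": 1,
  "newtons": 80
}}

```text
time: 5.3
tool_pos: [0.4312, -0.3138, 0.1915]
eef_rot: [3.128, 0.278, 0.001]
force: [-0.7, 0.7, 5.7]
gripper_width: 0.0154
finger_force: 78.5
```

```bash
python3 - <<'E'
from h import *
plan([((.4312,-.313,.275),rot(.18),3),((.469,-.0494,.265),rot(1.763),10),((.469,-.0494,.19),rot(1.763),4)])
E
```

```text
[[[0,-0.001,-0.07],[0,0,-0.001]],[[0,0,-0.069],[0,0,0]],[[0,-0.001,-0.07],[0.001,-0.001,-0.001]]]
[[[0.021,-0.063,0.003],[0,0,-0.101]],[[0.031,-0.059,0.002],[0,0,-0.1]],[[0.04,-0.053,0.003],[0,0,-0.101]],[[0.048,-0.047,0.002],[0,0,-0.101]],[[0.054,-0.038,0.003],[0,0,-0.101]],[[0.06,-0.03,0.002],[0,0,-0.1]],[[0.063,-0.019,0.003],[0,0,-0.101]],[[0.066,-0.009,0.002],[0,0,-0.101]],[[0.067,0.001,0.003],[-0.001,0,-0.101]],[[0.066,0.012,0.003],[0,0,-0.1]]]
[[[0,0,0.047],[0,0,0]],[[0,0,0.047],[0,0,0]],[[0,0,0.046],[0,0,0]],[[0,-0.001,0.047],[0,0,0]]]
end [ 0.4688 -0.0493  0.19  ] [1.999e+00 2.424e+00 1.000e-03]
```

Call:
{"method": "send_rows", "body": {
  "increments": [
    [[0, 0, -0.07], [0, 0, 0]],
    [[0, 0, -0.07], [0, 0, 0]],
    [[0, 0, -0.07], [0, 0, 0]],
    [[0.021, -0.063, 0.003], [0, 0, -0.101]],
    [[0.031, -0.059, 0.002], [0, 0, -0.1]],
    [[0.04, -0.053, 0.003], [0, 0, -0.101]],
    [[0.048, -0.047, 0.002], [0, 0, -0.101]],
    [[0.054, -0.038, 0.003], [0, 0, -0.101]],
    [[0.06, -0.03, 0.002], [0, 0, -0.1]],
    [[0.063, -0.019, 0.003], [0, 0, -0.101]],
    [[0.066, -0.009, 0.002], [0, 0, -0.101]],
    [[0.067, 0.001, 0.003], [0, 0, -0.101]],
    [[0.066, 0.012, 0.003], [0, 0, -0.1]],
    [[0, 0, 0.047], [0, 0, 0]],
    [[0, 0, 0.047], [0, 0, 0]],
    [[0, 0, 0.046], [0, 0, 0]],
    [[0, 0, 0.047], [0, 0, 0]],
    [[0, 0, 0], [0, 0, 0]],
    [[0, 0, 0], [0, 0, 0]]
  ]
}}

```text
time: 7.68
tool_pos: [0.4698, -0.0499, 0.1896]
eef_rot: [-2.002, -2.421, 0.0]
force: [-1.0, -0.5, -2.7]
gripper_width: 0.0153
finger_force: 78.2
```

```bash
python3 - <<'E'
from h import *
viewer.grab_frame('side');viewer.grab_frame('side')
s=arm.state();print(s['time'],s['tool_pos'],s['eef_rot'],s['force'],s['gripper_width'])
E
```

```text
7.775 [ 0.47028045 -0.05000414  0.19028356] [2.00156358e+00 2.41974450e+00 1.19351587e-03] [ 0.36343606  0.80475584 -2.93220136] 0.015077125085353152
```

Call:
{"method": "send_rows", "body": {
  "increments": [
    [[0, 0, 0.007], [0, 0, 0]],
    [[0, 0, 0.005], [0, 0, 0]],
    [[0, 0, 0.003], [0, 0, 0]],
    [[0, 0, 0], [0, 0, 0]],
    [[0, 0, 0], [0, 0, 0]]
  ]
}}

```text
time: 8.4
tool_pos: [0.4698, -0.0499, 0.1835]
eef_rot: [2.002, 2.421, -0.0]
force: [-0.8, 0.0, -1.8]
gripper_width: 0.0151
finger_force: 78.6
```

Call:
{"method": "send_rows", "body": {
  "increments": [
    [[0, 0, 0.003], [0, 0, 0]],
    [[0, 0, 0], [0, 0, 0]],
    [[0, 0, 0], [0, 0, 0]]
  ]
}}

```text
time: 8.78
tool_pos: [0.4699, -0.0499, 0.1835]
eef_rot: [-2.002, -2.421, 0.0]
force: [-4.9, 1.6, 8.9]
gripper_width: 0.0151
finger_force: 80.0
```

Call:
{"method": "send_rows", "body": {
  "increments": [
    [[0, 0, 0], [0, 0, 0]],
    [[0, 0, 0], [0, 0, 0]],
    [[0, 0, 0], [0, 0, 0]],
    [[0, 0, 0], [0, 0, 0]],
    [[0, 0, 0], [0, 0, 0]],
    [[0, 0, -0.021], [0, 0, 0]],
    [[0, 0, -0.021], [0, 0, 0]],
    [[0, 0, 0], [0, 0, 0]]
  ],
  "grip": -1
}}

```text
time: 9.78
tool_pos: [0.4705, -0.05, 0.2004]
eef_rot: [2.001, 2.419, 0.002]
force: [0.7, 0.1, -0.1]
gripper_width: 0.0854
finger_force: 0.0
```

```bash
python3 - <<'E'
from h import *
s=arm.state();print(s['time'],s['tool_pos'],s['gripper_width'])
a=save('wrist','w2.png')
E
```

```text
9.775 [ 0.47050272 -0.05000177  0.20036251] 0.08542067871063608
```

View pics/w2.png

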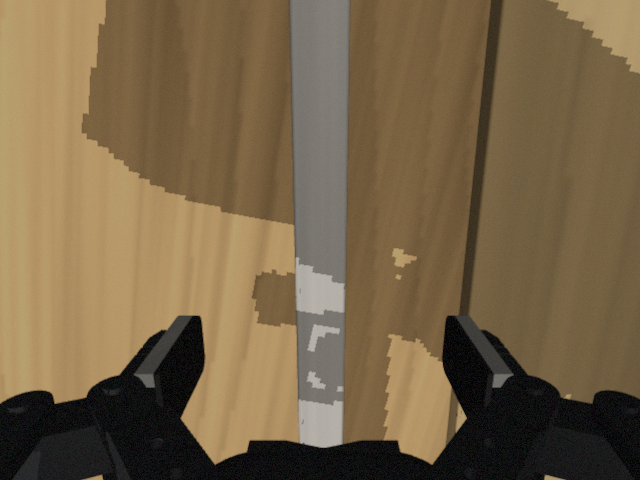

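The bar stands upright and free at column 320, between the open fingers (column 200 and column 445), with the board edge to its right. Now I tip it towards the robot (tool -y) with the right finger.

Call:
{"method": "send_rows", "body": {
  "increments": [
    [[0, -0.04, 0], [0, 0, 0]],
    [[0, -0.03, 0], [0, 0, 0]],
    [[0, -0.015, 0], [0, 0, 0]],
    [[0, -0.013, 0], [0, 0, 0]],
    [[0, -0.013, 0], [0, 0, 0]],
    [[0, -0.013, 0], [0, 0, 0]],
    [[0, -0.013, 0], [0, 0, 0]],
    [[0, 0, 0], [0, 0, 0]],
    [[0, 0, -0.05], [0, 0, 0]],
    [[0, 0.06, -0.1], [0, 0, 0]],
    [[0, 0.04, -0.1], [0, 0, 0]],
    [[0, 0, 0], [0, 0, 0]],
    [[0, 0, 0], [0, 0, 0]]
  ]
}}

```text
time: 11.45
tool_pos: [0.4548, -0.0526, 0.2985]
eef_rot: [-2.002, -2.42, 0.001]
force: [0.6, 0.0, -0.2]
gripper_width: 0.0853
finger_force: 0.0
```

```bash
python3 - <<'E'
from h import *
viewer.grab_frame('wrist')
s=arm.state();print(s['time'],s['tool_pos'],s['eef_rot'])
c=cam('wrist');img=viewer.grab_frame('wrist')
r=finder.masks_of('wrist','bar')[0]; print(r['score'],r['extent'])
b=fit([(c,r['pixels'])],'barflat',[.437,-.056,1.763]);print(b)
over('w3.png',img,[(c,'barflat',b[0]),(c,'board',(.641,-.016,.192))])
E
```

```text
11.5 [ 0.45426516 -0.05254237  0.29769058] [-2.00084107e+00 -2.41895497e+00  2.20060310e-03]
0.77 [246.3, 28.3, 339.0, 400.2]
(array([ 0.43558616, -0.05513657,  1.76171114]), np.float64(0.02513471027833114))
```

View pics/w3.png

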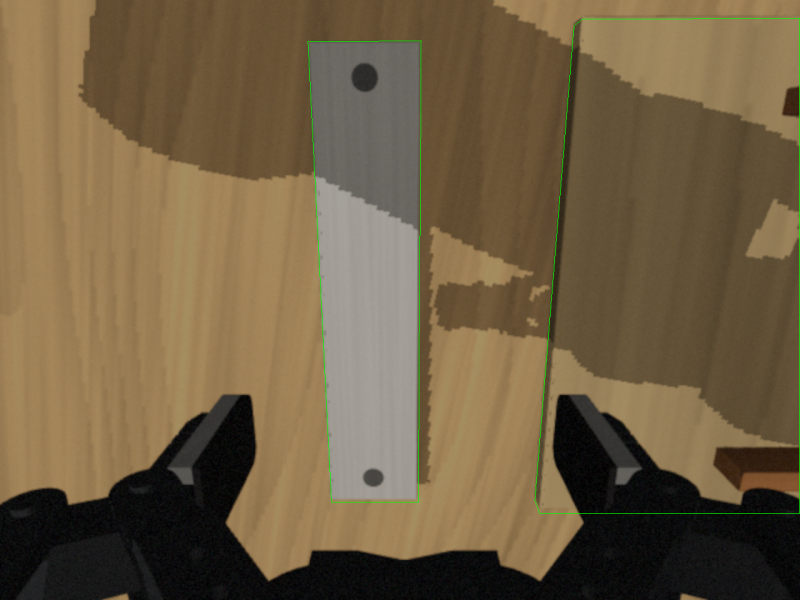

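The bar lies flat on the table, with the overlay tight at rows 40–500; it's at (0.436, -0.055), yaw 1.762. Now I grasp it across its width.

```bash
python3 - <<'E'
from h import *
plan([((.4356,-.0551,.172),rot(1.762),5)])
E
```

```text
[[[0,-0.009,0.063],[0,0,0]],[[0.001,-0.009,0.062],[-0.001,0,-0.001]],[[0,-0.009,0.063],[0,0,0]],[[0.001,-0.01,0.063],[-0.001,-0.001,0]],[[0,-0.009,0.062],[0,0,-0.001]]]
end [ 0.4355 -0.0552  0.1721] [ 1.999e+00  2.424e+00 -1.000e-03]
```

Call:
{"method": "send_rows", "body": {
  "increments": [
    [[0, -0.009, 0.063], [0, 0, 0]],
    [[0.001, -0.009, 0.062], [-0.001, 0, -0.001]],
    [[0, -0.009, 0.063], [0, 0, 0]],
    [[0.001, -0.01, 0.063], [0, 0, 0]],
    [[0, -0.009, 0.062], [0, 0, -0.001]],
    [[0, 0, 0], [0, 0, 0]],
    [[0, 0, 0], [0, 0, 0]]
  ]
}}

```text
time: 12.48
tool_pos: [0.4371, -0.0554, 0.1739]
eef_rot: [1.998, 2.423, 0.002]
force: [0.7, -0.3, -0.3]
gripper_width: 0.0852
finger_force: 0.0
```

Call:
{"method": "send_rows", "body": {
  "increments": [
    [[0, 0, 0], [0, 0, 0]],
    [[0, 0, 0], [0, 0, 0]],
    [[0, 0, 0], [0, 0, 0]],
    [[0, 0, 0], [0, 0, 0]],
    [[0, 0, 0], [0, 0, 0]]
  ],
  "grip": 1,
  "newtons": 70
}}

```text
time: 13.1
tool_pos: [0.438, -0.0555, 0.1752]
eef_rot: [1.997, 2.422, 0.004]
force: [-1.8, -0.6, 5.5]
gripper_width: 0.0481
finger_force: 73.4
```

```bash
python3 - <<'E'
from h import *
plan([((.438,-.055,.225),rot(1.762),2),((.5919,-.0255,.225),rot(1.763),4),((.5919,-.0255,.193),rot(1.763),3)])
E
```

```text
[[[0.001,0,-0.062],[0.001,0,0]],[[0,0.001,-0.063],[0.001,0.001,0]]]
[[[0,0.098,0],[0,0,0]],[[0,0.098,0],[0,0,0]],[[-0.001,0.097,0],[0,0,0]],[[0,0.098,0.001],[0,0,0]]]
[[[0,0,0.027],[0,0,0]],[[0,0,0.026],[0,0,0]],[[0,0,0.027],[0,0,0]]]
end [ 0.5918 -0.0255  0.1928] [-1.998e+00 -2.424e+00 -1.000e-03]
```

Call:
{"method": "send_rows", "body": {
  "increments": [
    [[0, 0, -0.062], [0, 0, 0]],
    [[0, 0, -0.063], [0, 0, 0]],
    [[0, 0.098, 0], [0, 0, 0]],
    [[0, 0.098, 0], [0, 0, 0]],
    [[-0.001, 0.097, 0], [0, 0, 0]],
    [[0, 0.098, 0.001], [0, 0, 0]],
    [[0, 0, 0.027], [0, 0, 0]],
    [[0, 0, 0.026], [0, 0, 0]],
    [[0, 0, 0.02], [0, 0, 0]],
    [[0, 0, 0], [0, 0, 0]],
    [[0, 0, 0], [0, 0, 0]]
  ]
}}

```text
time: 14.48
tool_pos: [0.5904, -0.0261, 0.1947]
eef_rot: [1.998, 2.423, 0.002]
force: [-0.3, 0.5, -3.7]
gripper_width: 0.0481
finger_force: 73.5
```

```bash
python3 - <<'E'
from h import *
s=arm.state();print(s['time'],s['tool_pos'],s['eef_rot'],s['force'],s['gripper_width'])
d=R.from_rotvec(s['eef_rot']).as_matrix();print(d.round(4), np.arctan2(d[1,0],d[0,0]))
c=cam('wrist');img=viewer.grab_frame('wrist')
B=(.641,-.016,.192)
over('w4.png',img,[(c,'board',B)])
viewer.grab_frame('scene');cs=cam('scene');r=finder.masks_of('scene','tray')
E
```

```text
14.475 [ 0.59039967 -0.02607509  0.19465773] [1.99823495e+00 2.42284640e+00 1.89685173e-03] [-0.30846453  0.53975701 -3.6555028 ] 0.048067361966392094
[[-1.903e-01  9.817e-01  1.600e-03]
 [ 9.817e-01  1.903e-01  3.000e-04]
 [-0.000e+00  1.600e-03 -1.000e+00]] 1.762293832029275
```

View pics/w4.png

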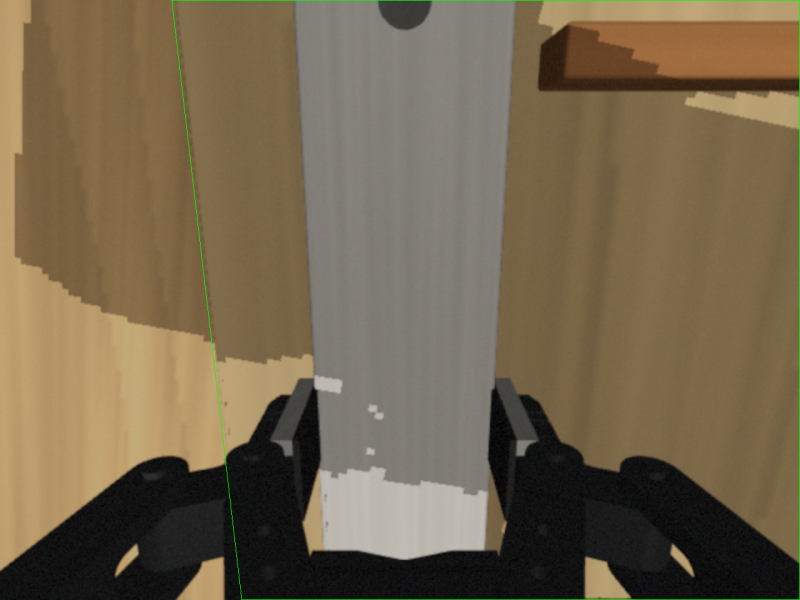

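The bar hangs over the free strip, with a small gap to the rim end (column 515 against 540), and the board-edge overlay agrees. I lower it and then push along +y.

Call:
{"method": "send_rows", "body": {
  "increments": [
    [[0, 0, 0.01], [0, 0, 0]],
    [[0, 0.01, 0.007], [0, 0, 0]],
    [[0, 0.008, 0], [0, 0, 0]],
    [[0, 0, 0], [0, 0, 0]],
    [[0, 0, 0], [0, 0, 0]]
  ]
}}

```text
time: 15.25
tool_pos: [0.5979, -0.0245, 0.1876]
eef_rot: [1.998, 2.423, 0.002]
force: [0.7, 1.0, -1.9]
gripper_width: 0.0482
finger_force: 73.5
```

Call:
{"method": "send_rows", "body": {
  "increments": [
    [[0, 0.004, 0.001], [0, 0, 0]],
    [[0, 0.004, 0], [0, 0, 0]],
    [[0, 0, 0], [0, 0, 0]],
    [[0, 0, 0], [0, 0, 0]]
  ]
}}

```text
time: 15.75
tool_pos: [0.6009, -0.0239, 0.1873]
eef_rot: [1.998, 2.423, 0.002]
force: [-0.3, -0.3, -2.1]
gripper_width: 0.0481
finger_force: 73.5
```

Call:
{"method": "send_rows", "body": {
  "increments": [
    [[0, 0.003, 0.001], [0, 0, 0]],
    [[0, 0.002, 0], [0, 0, 0]],
    [[0, 0, 0], [0, 0, 0]],
    [[0, 0, 0], [0, 0, 0]]
  ]
}}

```text
time: 16.25
tool_pos: [0.6022, -0.0237, 0.1873]
eef_rot: [-1.998, -2.424, 0.001]
force: [-5.5, -2.5, 5.5]
gripper_width: 0.048
finger_force: 74.4
```

Call:
{"method": "send_rows", "body": {
  "increments": [
    [[0, 0.003, 0], [0, 0, 0]],
    [[0, 0, 0], [0, 0, 0]],
    [[0, 0, 0], [0, 0, 0]]
  ]
}}

```text
time: 16.62
tool_pos: [0.6026, -0.0237, 0.1873]
eef_rot: [-1.996, -2.423, 0.004]
force: [-8.8, -2.5, 8.7]
gripper_width: 0.0481
finger_force: 74.7
```

Call:
{"method": "send_rows", "body": {
  "increments": [
    [[0, 0, 0], [0, 0, 0]],
    [[0, 0, 0], [0, 0, 0]],
    [[0, 0, 0], [0, 0, 0]],
    [[0, 0, 0], [0, 0, 0]],
    [[0, 0, -0.05], [0, 0, 0]],
    [[0, 0, -0.12], [0, 0, 0]],
    [[0, 0, -0.12], [0, 0, 0]],
    [[0, 0, -0.05], [0, 0, 0]],
    [[0, 0, 0], [0, 0, 0]],
    [[0, 0, 0], [0, 0, 0]]
  ],
  "grip": -1
}}

```text
time: 17.88
tool_pos: [0.603, -0.0233, 0.3211]
eef_rot: [-1.998, -2.423, 0.001]
force: [-1.4, -0.0, 0.6]
gripper_width: 0.0851
finger_force: 0.0
```

```bash
python3 - <<'E'
from h import *
viewer.grab_frame('wrist')
s=arm.state();print(s['time'],s['tool_pos'],s['eef_rot'])
c=cam('wrist');img=viewer.grab_frame('wrist')
B=(.641,-.016,.192)
r=finder.masks_of('wrist','bar')[0]; print(r['score'],r['extent'])
b,e=fit([(c,r['pixels'])],'barboard',[.602,-.024,1.763]);print(b,e)
C,S=np.cos(B[2]),np.sin(B[2]);d=b[:2]-B[:2];print('bar in board',C*d[0]+S*d[1],-S*d[0]+C*d[1],b[2]-B[2]-np.pi/2)
over('w5.png',img,[(c,'barboard',b),(c,'board',B)])
viewer.grab_frame('scene');cs=cam('scene');r=finder.masks_of('scene','tray')
print([(x['score'],x['extent']) for x in r])
E
```

```text
17.925 [ 0.60285042 -0.02326957  0.32049808] [-1.99697921e+00 -2.42209352e+00  1.84565876e-03]
0.64 [279.1, 35.7, 366.7, 390.7]
[ 0.60095531 -0.02263566  1.76150658] 0.0239138123350654
bar in board -0.04057508032050555 0.0011277050392941865 -0.001289748810552771
[(0.9, [401.5, 328.5, 482.7, 392.6])]
```

View pics/w5.png

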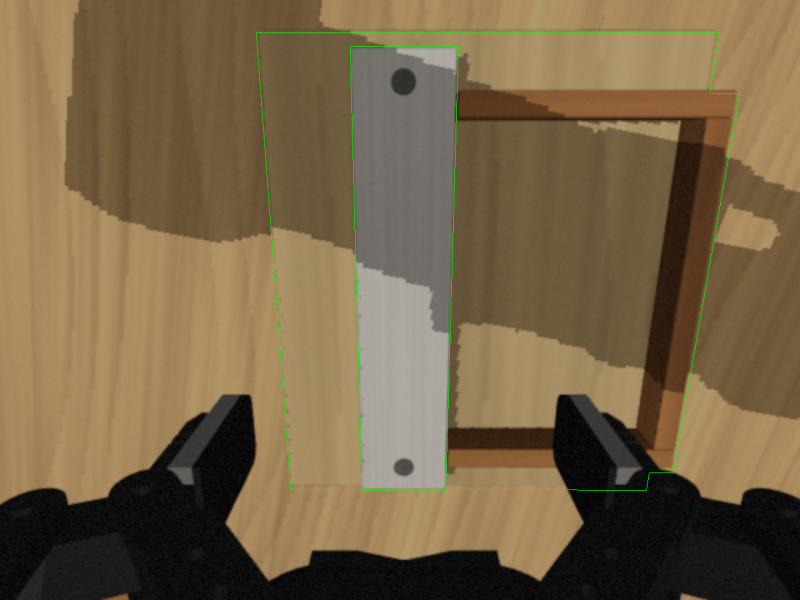

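The bar is flush: the fit gives x = -0.0406, y = 0.001 and an angle error of -0.001 rad, and the picture shows no gap at column 455. Now I go over the tray.

```bash
python3 - <<'E'
from h import *
print(arm.state()['joint_positions'].round(2))
plan([((.45,.34,.35),rot(np.pi+.13),9)])
E
```

```text
[-0.08  0.2   1.85  0.    1.1  -0.27]
[[[0.107,-0.023,-0.008],[0,0,-0.107]],[[0.11,-0.004,-0.008],[0,0,-0.106]],[[0.108,0.014,-0.008],[0,0,-0.107]],[[0.105,0.032,-0.008],[0,-0.001,-0.107]],[[0.098,0.049,-0.008],[0,0,-0.107]],[[0.089,0.064,-0.008],[0,0,-0.106]],[[0.076,0.079,-0.008],[0,0,-0.107]],[[0.062,0.09,-0.008],[0,0,-0.107]],[[0.047,0.099,-0.008],[0,0,-0.107]]]
end [0.4499 0.3399 0.35  ] [ 2.050e-01 -3.134e+00  1.000e-03]
```

Call:
{"method": "send_rows", "body": {
  "increments": [
    [[0.107, -0.023, -0.008], [0, 0, -0.107]],
    [[0.11, -0.004, -0.008], [0, 0, -0.106]],
    [[0.108, 0.014, -0.008], [0, 0, -0.107]],
    [[0.105, 0.032, -0.008], [0, 0, -0.107]],
    [[0.098, 0.049, -0.008], [0, 0, -0.107]],
    [[0.089, 0.064, -0.008], [0, 0, -0.106]],
    [[0.076, 0.079, -0.008], [0, 0, -0.107]],
    [[0.062, 0.09, -0.008], [0, 0, -0.107]],
    [[0.047, 0.099, -0.008], [0, 0, -0.107]],
    [[0, 0, 0], [0, 0, 0]],
    [[0, 0, 0], [0, 0, 0]]
  ]
}}

```text
time: 19.5
tool_pos: [0.4502, 0.3397, 0.3509]
eef_rot: [-0.204, 3.134, -0.001]
force: [-0.2, 1.0, -0.7]
gripper_width: 0.0856
finger_force: 0.0
```

```bash
python3 - <<'E'
from h import *
viewer.grab_frame('wrist')
s=arm.state();print(s['time'],s['tool_pos'],s['eef_rot'])
c=cam('wrist');img=viewer.grab_frame('wrist')
r=finder.masks_of('wrist','tray')[0]; print(r['score'],r['extent'])
k=r['pixels']
# fill tiles/ handle: convex hull of the tray walls, fitted without the handle block
MODEL['pan']=[box(-.05,.05,-.048,.048,0,.004)]+MODEL['tray'][1:4]
def hull(k):
    v,u=np.nonzero(k);h=cv2.convexHull(np.c_[u,v].astype(np.int32));m=np.zeros(k.shape,np.uint8);cv2.fillConvexPoly(m,h,1);return m>0
for m,kk in (('tray',k),('pan',hull(k)),('tray',hull(k))): b=fit([(c,kk)],m,[.451,.338,.13]);print(m,b)
b=fit([(c,hull(k))],'pan',[.451,.338,.13])
for r in finder.masks_of('wrist','tile1_mid')[:8]:
    v,u=np.nonzero(r['pixels']); print(round(r['score'],2),ray(c,(u.mean(),v.mean()),.02).round(3),img[r['pixels']].mean(0).round())
over('w6.png',img,[(c,'tray',b[0])])
E
```

```text
19.55 [0.45047294 0.339284   0.3509756 ] [-2.02987210e-01  3.13430305e+00 -1.26162185e-03]
0.83 [259.0, 153.8, 390.9, 341.2]
tray (array([0.45077018, 0.3390607 , 0.13632683]), np.float64(0.2904596801252657))
pan (array([0.45092996, 0.33903377, 0.13606807]), np.float64(0.18572021180547083))
tray (array([0.45054612, 0.33902573, 0.13671108]), np.float64(0.13426843955669643))
0.87 [0.333 0.361 0.02 ] [ 41. 125. 115.]
0.84 [0.456 0.443 0.02 ] [ 35. 114. 105.]
0.79 [0.384 0.443 0.02 ] [ 36. 114. 104.]
0.76 [0.467 0.365 0.02 ] [150. 123.  84.]
0.72 [0.581 0.345 0.02 ] [17. 68. 62.]
```

View pics/w6.png

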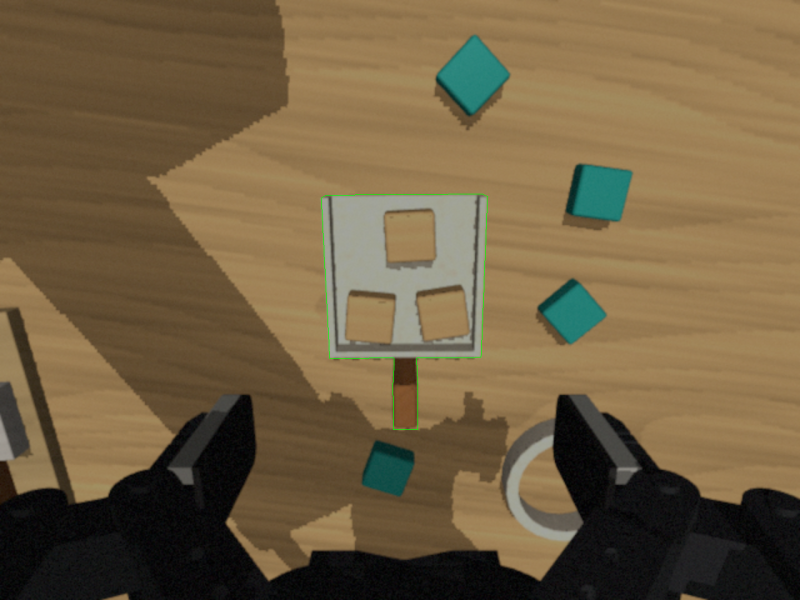

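The tray overlay is exact, giving (0.451, 0.339) with yaw 0.136. All three tiles sit on the floor, and the handle is at pixel (405,395). Next I grasp the handle.

```bash
python3 - <<'E'
from h import *
Q=rot(np.pi+.136)
plan([((.5142,.3477,.27),Q,3),((.5142,.3477,.194),Q,3)])
E
```

```text
[[[-0.053,0.001,0.068],[0,0,-0.002]],[[-0.054,0,0.068],[0,0,-0.001]],[[-0.053,0,0.067],[0,0.001,-0.002]]]
[[[0,0,0.063],[0,0,0]],[[0,0,0.064],[0,0,0]],[[0,0,0.063],[0,0,0]]]
end [0.5142 0.3476 0.1942] [ 2.140e-01 -3.134e+00  1.000e-03]
```

Call:
{"method": "send_rows", "body": {
  "increments": [
    [[-0.053, 0.001, 0.068], [0, 0, -0.002]],
    [[-0.054, 0, 0.068], [0, 0, -0.001]],
    [[-0.053, 0, 0.067], [0, 0.001, -0.002]],
    [[0, 0, 0.063], [0, 0, 0]],
    [[0, 0, 0.064], [0, 0, 0]],
    [[0, 0, 0.063], [0, 0, 0]],
    [[0, 0, 0], [0, 0, 0]]
  ]
}}

```text
time: 20.58
tool_pos: [0.513, 0.3472, 0.1919]
eef_rot: [0.214, -3.129, 0.004]
force: [0.1, -0.5, -0.4]
gripper_width: 0.0853
finger_force: 0.0
```

Call:
{"method": "send_rows", "body": {
  "increments": [
    [[0, 0, 0], [0, 0, 0]],
    [[0, 0, 0], [0, 0, 0]],
    [[0, 0, 0], [0, 0, 0]],
    [[0, 0, 0], [0, 0, 0]],
    [[0, 0, 0], [0, 0, 0]],
    [[0, 0, 0], [0, 0, 0]],
    [[0, 0, 0], [0, 0, 0]]
  ],
  "grip": 1,
  "newtons": 100
}}

```text
time: 21.45
tool_pos: [0.5143, 0.3491, 0.1955]
eef_rot: [-0.217, 3.133, 0.001]
force: [-0.2, -0.0, 5.8]
gripper_width: 0.0128
finger_force: 98.1
```

```bash
cat >> h.py <<'E'
B=(.641,-.016,.192)
def edge(xe,ye,ze,th,yaw=B[2]):
    "TCP pose that puts the tray's open lower edge at (xe,ye) of the board, height ze, tipped th deg"
    C,S=np.cos(B[2]),np.sin(B[2]); E=np.array([B[0]+C*xe-S*ye,B[1]+S*xe+C*ye,ze])
    Q=rot(np.pi+yaw,-np.radians(th)); return E-Q.apply([.114,0,.1955]),Q
def smooth(P,Q,n,start=None):
    s=arm.state(); p=np.array(s['tool_pos']) if start is None else start[0]; q=R.from_rotvec(s['eef_rot']) if start is None else start[1]
    p0,q0=p,q; dr=(q0.inv()*Q).as_rotvec(); rows=[]
    for i in range(1,n+1):
        u=i/n; u=u*u*(3-2*u); tp=p0+(P-p0)*u; tq=q0*R.from_rotvec(dr*u)
        t=(q.inv().apply(tp-p)/.4).round(3)+0.; a=((q.inv()*tq).as_rotvec()/(np.pi/2)).round(3)+0.
        rows.append([[int(x) if x==0 else x for x in v] for v in (t.tolist(),a.tolist())]); p=p+q.apply(t*.4); q=q*R.from_rotvec(a*np.pi/2)
    print(str(rows).replace(' ','')); print('end',p.round(4)); return p,q
E
python3 - <<'E'
from h import *
s=arm.state(); p=np.array(s['tool_pos']);q=R.from_rotvec(s['eef_rot'])
st=smooth(p+[0,0,.1],q,6)
st=smooth(*edge(.06,0,.095,0),18,start=st)
E
```

```text
[[[0,0,-0.019],[0,0,0]],[[0,0,-0.046],[0,0,0]],[[0,0,-0.06],[0,0,0]],[[0,0,-0.06],[0,0,0]],[[0,0,-0.046],[0,0,0]],[[0,0,-0.019],[0,0,0]]]
end [0.5142 0.349  0.2955]
[[[-0.006,-0.008,0],[0,0,0]],[[-0.015,-0.024,0],[0,0,-0.001]],[[-0.025,-0.037,0.001],[0,0,-0.002]],[[-0.032,-0.048,0.001],[0,0,-0.001]],[[-0.039,-0.058,0],[0,0,-0.002]],[[-0.043,-0.065,0.001],[0,0,-0.003]],[[-0.047,-0.072,0.001],[0,0,-0.002]],[[-0.049,-0.076,0.001],[0,0,-0.003]],[[-0.05,-0.078,0.001],[0,0,-0.003]],[[-0.049,-0.078,0.001],[0,0.001,-0.003]],[[-0.048,-0.076,0.001],[0,0,-0.003]],[[-0.046,-0.073,0.001],[0,0,-0.002]],[[-0.041,-0.067,0.001],[0,0,-0.003]],[[-0.036,-0.059,0.001],[0,0,-0.002]],[[-0.03,-0.05,0.001],[0,0,-0.002]],[[-0.023,-0.038,0],[0,0,-0.001]],[[-0.015,-0.024,0],[0,0,-0.001]],[[-0.005,-0.009,0],[0,0,0]]]
end [0.8118 0.017  0.2907]
```

Call:
{"method": "send_rows", "body": {
  "increments": [
    [[0, 0, -0.019], [0, 0, 0]],
    [[0, 0, -0.046], [0, 0, 0]],
    [[0, 0, -0.06], [0, 0, 0]],
    [[0, 0, -0.06], [0, 0, 0]],
    [[0, 0, -0.046], [0, 0, 0]],
    [[0, 0, -0.019], [0, 0, 0]],
    [[0, 0, 0], [0, 0, 0]]
  ]
}}

```text
time: 22.32
tool_pos: [0.5139, 0.3488, 0.2951]
eef_rot: [-0.217, 3.133, 0.001]
force: [-0.5, 0.4, -2.7]
gripper_width: 0.013
finger_force: 97.5
```

Call:
{"method": "send_rows", "body": {
  "increments": [
    [[-0.006, -0.008, 0], [0, 0, 0]],
    [[-0.015, -0.024, 0], [0, 0, -0.001]],
    [[-0.025, -0.037, 0.001], [0, 0, -0.002]],
    [[-0.032, -0.048, 0.001], [0, 0, -0.001]],
    [[-0.039, -0.058, 0], [0, 0, -0.002]],
    [[-0.043, -0.065, 0.001], [0, 0, -0.003]],
    [[-0.047, -0.072, 0.001], [0, 0, -0.002]],
    [[-0.049, -0.076, 0.001], [0, 0, -0.003]],
    [[-0.05, -0.078, 0.001], [0, 0, -0.003]],
    [[-0.049, -0.078, 0.001], [0, 0.001, -0.003]],
    [[-0.048, -0.076, 0.001], [0, 0, -0.003]],
    [[-0.046, -0.073, 0.001], [0, 0, -0.002]],
    [[-0.041, -0.067, 0.001], [0, 0, -0.003]],
    [[-0.036, -0.059, 0.001], [0, 0, -0.002]],
    [[-0.03, -0.05, 0.001], [0, 0, -0.002]],
    [[-0.023, -0.038, 0], [0, 0, -0.001]],
    [[-0.015, -0.024, 0], [0, 0, -0.001]],
    [[-0.005, -0.009, 0], [0, 0, 0]],
    [[0, 0, 0], [0, 0, 0]],
    [[0, 0, 0], [0, 0, 0]]
  ]
}}

```text
time: 24.82
tool_pos: [0.8111, 0.0176, 0.2896]
eef_rot: [0.302, -3.125, -0.0]
force: [-0.3, 0.1, -0.4]
gripper_width: 0.0126
finger_force: 97.4
```

```bash
python3 - <<'E'
from h import *
i=viewer.grab_frame('wrist'); s=arm.state();print(s['time'],s['tool_pos'],s['eef_rot'],s['joint_positions'].round(2))
save('','w7.png',i)
st=smooth(*edge(.06,0,.055,0),4)
st=smooth(*edge(.06,0,.040,12),6,start=st)
for th,z in ((16,.036),(20,.033),(24,.03),(28,.027),(32,.024),(36,.024)): st=smooth(*edge(.06,0,z,th),3,start=st)
E
```

```text
24.875 [0.81114964 0.01760688 0.28963091] [ 3.02156226e-01 -3.12530524e+00 -1.88654835e-04] [-0.01  0.59  1.36 -0.    1.19 -1.77]
[[[0,0,0.015],[0,0,0]],[[-0.001,-0.001,0.034],[0,-0.001,0]],[[0,0,0.034],[0,0,0]],[[0,0,0.015],[0,0,0]]]
end [0.8116 0.0173 0.2504]
[[[0.008,0,-0.001],[0,-0.01,0]],[[0.02,0,-0.002],[0,-0.025,0]],[[0.025,0,-0.004],[0,-0.032,0]],[[0.026,0,-0.006],[0,-0.032,0]],[[0.019,0,-0.005],[0,-0.025,0]],[[0.008,0,-0.002],[0,-0.009,0]]]
end [0.7694 0.0091 0.2548]
[[[0.01,0,-0.002],[0,-0.012,0]],[[0.017,0,-0.005],[0,-0.021,0]],[[0.009,0,-0.003],[0,-0.012,0]]]
end [0.7547 0.0062 0.2554]
[[[0.01,0,-0.003],[0,-0.011,0]],[[0.018,0,-0.006],[0,-0.022,0]],[[0.009,0,-0.003],[0,-0.011,0]]]
end [0.7395 0.0032 0.2556]
[[[0.01,0,-0.003],[0,-0.012,0]],[[0.018,0,-0.006],[0,-0.021,0]],[[0.009,0,-0.004],[0,-0.012,0]]]
end [7.241e-01 2.000e-04 2.551e-01]
[[[0.01,0,-0.003],[0,-0.011,0]],[[0.018,0,-0.006],[0,-0.022,0]],[[0.01,0,-0.003],[0,-0.011,0]]]
end [ 0.7086 -0.0028  0.253 ]
[[[0.01,0,-0.003],[0,-0.012,0]],[[0.018,0,-0.007],[0,-0.021,0]],[[0.01,0,-0.003],[0,-0.012,0]]]
end [ 0.6931 -0.0058  0.2501]
[[[0.009,0,-0.005],[0,-0.011,0]],[[0.016,0,-0.009],[0,-0.022,0]],[[0.009,0,-0.006],[0,-0.011,0]]]
end [ 0.6776 -0.0089  0.2493]
```

View pics/w7.png

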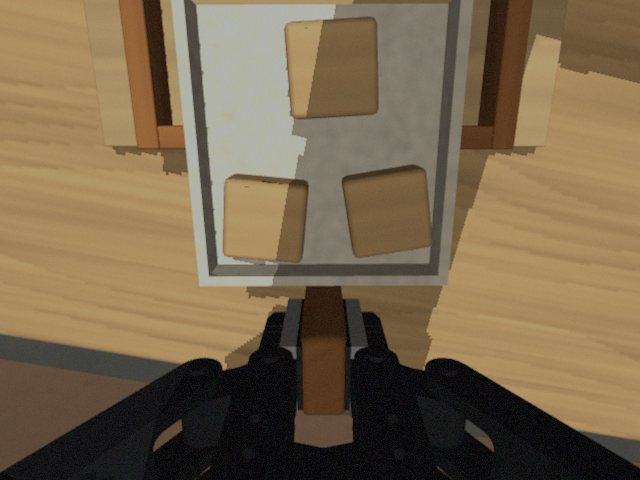

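The tray is centred over the enclosure with all three tiles on it, at (332,67), (265,218) and (388,211). Now I lower it and tip it slowly.

Call:
{"method": "send_rows", "body": {
  "increments": [
    [[0, 0, 0.015], [0, 0, 0]],
    [[-0.001, -0.001, 0.034], [0, -0.001, 0]],
    [[0, 0, 0.034], [0, 0, 0]],
    [[0, 0, 0.015], [0, 0, 0]],
    [[0.008, 0, -0.001], [0, -0.01, 0]],
    [[0.02, 0, -0.002], [0, -0.025, 0]],
    [[0.025, 0, -0.004], [0, -0.032, 0]],
    [[0.026, 0, -0.006], [0, -0.032, 0]],
    [[0.019, 0, -0.005], [0, -0.025, 0]],
    [[0.008, 0, -0.002], [0, -0.009, 0]],
    [[0.01, 0, -0.002], [0, -0.012, 0]],
    [[0.017, 0, -0.005], [0, -0.021, 0]],
    [[0.009, 0, -0.003], [0, -0.012, 0]],
    [[0.01, 0, -0.003], [0, -0.011, 0]],
    [[0.018, 0, -0.006], [0, -0.022, 0]],
    [[0.009, 0, -0.003], [0, -0.011, 0]],
    [[0, 0, 0], [0, 0, 0]],
    [[0, 0, 0], [0, 0, 0]],
    [[0, 0, 0], [0, 0, 0]]
  ]
}}

```text
time: 27.25
tool_pos: [0.7401, 0.0025, 0.2557]
eef_rot: [-0.268, 2.781, 0.047]
force: [-0.2, -0.7, -1.8]
gripper_width: 0.0134
finger_force: 97.5
```

Call:
{"method": "send_rows", "body": {
  "increments": [
    [[0.01, 0, -0.003], [0, -0.012, 0]],
    [[0.018, 0, -0.006], [0, -0.021, 0]],
    [[0.009, 0, -0.004], [0, -0.012, 0]],
    [[0, 0, 0], [0, 0, 0]],
    [[0, 0, 0], [0, 0, 0]],
    [[0, 0, 0], [0, 0, 0]],
    [[0.01, 0, -0.003], [0, -0.011, 0]],
    [[0.018, 0, -0.006], [0, -0.022, 0]],
    [[0.01, 0, -0.003], [0, -0.011, 0]],
    [[0, 0, 0], [0, 0, 0]],
    [[0, 0, 0], [0, 0, 0]],
    [[0, 0, 0], [0, 0, 0]]
  ]
}}

```text
time: 28.75
tool_pos: [0.7092, -0.0036, 0.2531]
eef_rot: [-0.254, 2.642, 0.063]
force: [-0.1, 0.0, -2.8]
gripper_width: 0.0131
finger_force: 97.6
```

```bash
python3 - <<'E'
from h import *
i=viewer.grab_frame('wrist'); s=arm.state();print(s['time'],s['tool_pos'],s['eef_rot'],s['joint_positions'].round(2),s['force'])
j=viewer.grab_frame('scene')
k=cv2.resize(j[190:370,140:380],(640,480))
save('','w8.png',cv2.resize(np.hstack([i,k]),(800,300)))
st=smooth(*edge(.06,0,.025,36),5)
E
```

```text
28.8 [ 0.70916421 -0.0035455   0.25303087] [-0.25427157  2.64208964  0.06341113] [-0.07  0.33  1.85  0.26  0.49 -2.03] [-0.20883468  0.95390413 -1.02225253]
[[[0.008,0,-0.003],[0,-0.009,0]],[[0.018,0.001,-0.008],[0,-0.022,0]],[[0.021,0,-0.011],[0,-0.027,0]],[[0.018,0.001,-0.009],[0,-0.022,0]],[[0.007,0,-0.004],[0,-0.009,0]]]
end [ 0.6776 -0.0088  0.2501]
```

View pics/w8.png

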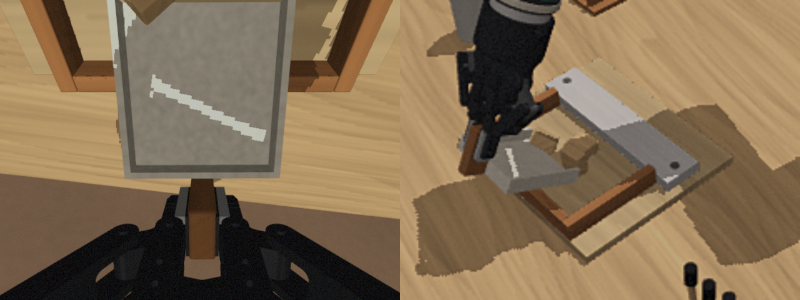

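The tiles have mostly slid off; one still leans over the lower edge (about (150,10) in the wrist half), and the bar is still flush. That was my eleventh picture, one over the limit of 10, so from here I'll check with the finder's numbers only. Next I tip further and draw the tray back and up.

Call:
{"method": "send_rows", "body": {
  "increments": [
    [[0.008, 0, -0.003], [0, -0.009, 0]],
    [[0.018, 0, -0.008], [0, -0.022, 0]],
    [[0.021, 0, -0.011], [0, -0.027, 0]],
    [[0.018, 0, -0.009], [0, -0.022, 0]],
    [[0.007, 0, -0.004], [0, -0.009, 0]],
    [[0, 0, 0], [0, 0, 0]],
    [[0, 0, 0], [0, 0, 0]],
    [[0, 0, 0], [0, 0, 0]]
  ]
}}

```text
time: 29.85
tool_pos: [0.6778, -0.0096, 0.2502]
eef_rot: [-0.241, 2.503, 0.078]
force: [0.7, 0.1, -2.0]
gripper_width: 0.0129
finger_force: 97.6
```

```bash
python3 - <<'E'
from h import *
s=arm.state();print(s['time'],s['tool_pos'],s['eef_rot'],s['joint_positions'].round(2),s['force'])
C,S=np.cos(B[2]),np.sin(B[2])
for n in ('wrist','scene','side'):
    viewer.grab_frame(n);c=cam(n)
    for r in finder.masks_of(n,'tile1_mid')[:8]:
        v,u=np.nonzero(r['pixels']); P=ray(c,(u.mean(),v.mean()),.022); d=P[:2]-B[:2]
        print(n,round(r['score'],2),np.round([C*d[0]+S*d[1],-S*d[0]+C*d[1]],3),len(u))
st=smooth(*edge(.065,0,.05,36),5)
st=smooth(*edge(.08,0,.07,36),4,start=st)
E
```

```text
29.85 [ 0.67779865 -0.00962583  0.25015547] [-0.24100826  2.50315948  0.0782137 ] [-0.09  0.27  1.98  0.53  0.33 -2.31] [ 0.71629924  0.05597645 -1.96835223]
scene 0.77 [-0.22   0.435] 345
scene 0.74 [-0.08   0.493] 368
scene 0.67 [0.026 0.371] 320
scene 0.48 [0.035 0.009] 204
side 0.78 [-0.231  0.437] 225
side 0.77 [0.015 0.373] 170
side 0.73 [-0.092  0.498] 226
side 0.68 [-0.165  0.51 ] 223
side 0.4 [0.043 0.013] 99
[[[-0.005,0,-0.005],[0,0,0]],[[-0.012,0.001,-0.01],[0,0,0]],[[-0.014,0,-0.013],[0,0,0]],[[-0.012,0.001,-0.011],[0,0,0]],[[-0.005,0,-0.004],[0,0,0]]]
end [ 0.6828 -0.0078  0.2752]
[[[-0.009,0,-0.003],[0,0,0]],[[-0.021,0,-0.006],[0,0,0]],[[-0.02,0,-0.007],[0,0,0]],[[-0.009,0,-0.003],[0,0,0]]]
end [ 0.6971 -0.005   0.2952]
```

Call:
{"method": "send_rows", "body": {
  "increments": [
    [[-0.005, 0, -0.005], [0, 0, 0]],
    [[-0.012, 0, -0.01], [0, 0, 0]],
    [[-0.014, 0, -0.013], [0, 0, 0]],
    [[-0.012, 0, -0.011], [0, 0, 0]],
    [[-0.005, 0, -0.004], [0, 0, 0]],
    [[0, 0, 0], [0, 0, 0]],
    [[-0.009, 0, -0.003], [0, 0, 0]],
    [[-0.021, 0, -0.006], [0, 0, 0]],
    [[-0.02, 0, -0.007], [0, 0, 0]],
    [[-0.009, 0, -0.003], [0, 0, 0]],
    [[0, 0, 0], [0, 0, 0]]
  ]
}}

```text
time: 31.52
tool_pos: [0.6976, -0.0058, 0.2959]
eef_rot: [-0.241, 2.502, 0.078]
force: [-0.2, 0.7, -1.9]
gripper_width: 0.0132
finger_force: 97.6
```

```bash
cat >> h.py <<'E'
def tiles(names):
    C,S=np.cos(B[2]),np.sin(B[2])
    for n in names:
        img=viewer.grab_frame(n);c=cam(n)
        for r in finder.masks_of(n,'tile1_mid')[:8]:
            v,u=np.nonzero(r['pixels']); P=ray(c,(u.mean(),v.mean()),.022); d=P[:2]-B[:2]
            print(n,round(r['score'],2),np.round([C*d[0]+S*d[1],-S*d[0]+C*d[1]],3),len(u),img[r['pixels']].mean(0).round())
E
python3 - <<'E'
from h import *
s=arm.state();print(s['time'],s['tool_pos'],s['eef_rot'],s['joint_positions'].round(2),s['force'])
tiles(('wrist','scene','side'))
# brown blob on the white floor of the tray?
c=cam('wrist');img=viewer.grab_frame('wrist');r=finder.masks_of('wrist','tray')[:1]
print([(x['score'],x['extent'],x['pixels'].sum()) for x in r])
T=R.from_rotvec(s['eef_rot']);f=lambda x,y:np.array(s['tool_pos'])+T.apply([.064-x,y,.1915])
for x in (.03,.01,-.01,-.03,-.045):
    row=[]
    for y in (-.035,-.02,0,.02,.035):
        u,v=proj(c,f(x,y))[0]; row.append(tuple(int(k) for k in img[int(v),int(u)]) if 0<=v<480 and 0<=u<640 else None)
    print(x,row)
E
```

```text
31.525 [ 0.69762803 -0.00579503  0.29587273] [-0.24106664  2.50245299  0.07815272] [-0.08  0.25  1.91  0.41  0.41 -2.18] [-0.19685186  0.69513962 -1.88085377]
scene 0.78 [-0.08   0.494] 377 [ 47. 124. 118.]
scene 0.72 [-0.22   0.434] 299 [ 43. 120. 114.]
scene 0.56 [-0.152  0.507] 347 [ 44. 121. 115.]
scene 0.54 [0.027 0.37 ] 355 [ 44. 123. 118.]
scene 0.48 [0.036 0.011] 194 [101.  79.  55.]
scene 0.19 [-0.246 -0.232] 1349 [126.  84.  52.]
side 0.71 [-0.092  0.498] 229 [ 42. 105.  99.]
side 0.63 [0.044 0.01 ] 87 [72. 57. 39.]
side 0.56 [-0.164  0.51 ] 249 [ 42. 103.  97.]
side 0.55 [0.014 0.374] 186 [ 43. 100.  94.]
side 0.47 [-0.232  0.438] 275 [ 55. 102.  93.]
[(0.81, [172.5, 0.6, 476.9, 414.3], np.int64(83025))]
0.03 [(139, 131, 117), (136, 130, 114), (135, 128, 114), (137, 129, 116), (132, 126, 111)]
0.01 [(131, 124, 110), (133, 127, 115), (134, 128, 113), (135, 129, 114), (132, 125, 110)]
-0.01 [(134, 128, 114), (137, 130, 117), (132, 126, 111), (134, 126, 114), (134, 128, 114)]
-0.03 [(137, 131, 117), (135, 128, 114), (135, 130, 115), (201, 202, 186), (200, 203, 186)]
-0.045 [(137, 130, 117), (137, 130, 117), (203, 204, 193), (133, 127, 113), (133, 126, 114)]
```

```bash
python3 - <<'E'
from h import *
smooth(*edge(.08,-.1,.12,36),7)
E
```

```text
[[[-0.004,-0.014,-0.006],[0,0,0]],[[-0.011,-0.035,-0.014],[0,0,0]],[[-0.014,-0.049,-0.02],[0,0,0]],[[-0.016,-0.052,-0.021],[0,0,0]],[[-0.015,-0.049,-0.02],[0,0,0]],[[-0.01,-0.035,-0.014],[0,0,0]],[[-0.005,-0.014,-0.006],[0,0,0]]]
end [ 0.7165 -0.1032  0.3452]
```

Call:
{"method": "send_rows", "body": {
  "increments": [
    [[-0.004, -0.014, -0.006], [0, 0, 0]],
    [[-0.011, -0.035, -0.014], [0, 0, 0]],
    [[-0.014, -0.049, -0.02], [0, 0, 0]],
    [[-0.016, -0.052, -0.021], [0, 0, 0]],
    [[-0.015, -0.049, -0.02], [0, 0, 0]],
    [[-0.01, -0.035, -0.014], [0, 0, 0]],
    [[-0.005, -0.014, -0.006], [0, 0, 0]],
    [[0, 0, 0], [0, 0, 0]]
  ]
}}

```text
time: 32.92
tool_pos: [0.7167, -0.1035, 0.3455]
eef_rot: [-0.24, 2.504, 0.078]
force: [0.6, 0.8, -2.1]
gripper_width: 0.0128
finger_force: 97.6
```

```bash
python3 - <<'E'
from h import *
tiles(('scene','side','wrist'))
# crude look at the enclosure in the scene picture, brightness map over board coordinates at z=.02
img=viewer.grab_frame('scene');c=cam('scene');C,S=np.cos(B[2]),np.sin(B[2])
for x in np.arange(.095,-.03,-.01):
    row=''
    for y in np.arange(-.085,.09,.01):
        u,v=proj(c,[B[0]+C*x-S*y,B[1]+S*x+C*y,.012])[0]; row+='%4d'%img[int(v),int(u)].mean()
    print('%6.3f'%x,row)
E
```

```text
scene 0.88 [-0.22   0.435] 264 [ 40. 120. 115.]
scene 0.7 [-0.08   0.494] 400 [ 47. 120. 113.]
scene 0.67 [-0.152  0.507] 341 [ 42. 119. 113.]
scene 0.63 [0.038 0.012] 215 [103.  82.  57.]
scene 0.57 [0.026 0.371] 347 [ 41. 121. 116.]
side 0.77 [0.016 0.374] 183 [ 41. 100.  94.]
side 0.68 [-0.092  0.497] 234 [ 44. 105.  99.]
side 0.65 [-0.232  0.438] 227 [ 42. 103.  97.]
side 0.56 [-0.164  0.511] 229 [ 42. 106. 100.]
 0.095   61  62  63  65  62  61  62 101 101 100 100  94  99  88  94  93 105  66
 0.085   57  91  95  93  94  92  95  94  93 151 148 146 146 143 143 145 106 101
 0.075   93  88  89  91  83  81  82  81  84  84 148 147 150 147 146 147 103  50
 0.065   89  86  85  88  86  83  88  89  88  90  84 143 140 140 140 141 103  50
 0.055   58  89  91  90  90  92  93  87  92  92  90  90 149 144 143 142 101  53
 0.045   88  89  93  65  91  87  89  91  92  67  65  85 151 145 142 145 102  71
 0.035   95  77  69  69  72  63  89  68  69  65  72  72  88 139 138 138 103  48
 0.025   82  93  94  68  64  60  90  90  86 153  61  95  91 155 148 147 101  51
 0.015   55  88  91  61  69  87  96  89  88  52  93  88  89  90 146 146 105  41
 0.005   80 130 118  82  73  82  97  95  97  62  80  85  83  86  72 127  97  46
-0.005  142 137 137  80  81  83  86  95  96  60  82  85  83  81  81 138 102  56
-0.015   82  63  81  85  82  84  85  81  87  58  85  87  85  84  64  88 103  65
-0.025  114  78 100  74  91 117  84 102 121  96 116  87 116  89 115 161 100  86
```

```bash
python3 - <<'E'
from h import *
img=viewer.grab_frame('scene');c=cam('scene');C,S=np.cos(B[2]),np.sin(B[2])
print('tile px',[img[r['pixels']].mean(0).round() for r in finder.masks_of('scene','tile1_mid')[-2:]])
hsv=cv2.cvtColor(img,cv2.COLOR_RGB2HSV)
for x in np.arange(.095,-.07,-.006):
    s=''
    for y in np.arange(-.095,.1,.006):
        u,v=proj(c,[B[0]+C*x-S*y,B[1]+S*x+C*y,.028])[0]; h,sa,_=hsv[int(round(v)),int(round(u))]; s+=' %3d'%sa
    print('%6.3f'%x,s)
for q in ('bar',): 
    r=finder.masks_of('scene','bar')[0];b,e=fit([(c,r['pixels'])],'barboard',[.602,-.024,1.763]);d=b[:2]-B[:2];print(r['score'],e,C*d[0]+S*d[1],-S*d[0]+C*d[1],b[2]-B[2]-np.pi/2)
E
```

```text
tile px [array([ 44., 122., 116.]), array([ 45., 118., 112.])]
 0.095  162 169 234 195  98 106  99 100 103  98  92 103  96 104  99  96  96  94 100  88  88  87  85  87  87  93  92  90  92  90 150 146 165
 0.089  155 156 159 141 102 100 108 101 103 102 110 108 103 111  97 114 107 101 106  94  96  94  90  95  93  95  94  95  95  91 145 149 170
 0.083  151 156 151 164 101 106 104 103 105 102 108 101 104 100 105 107 103  98 104 102  91  96  92  95  94  92  94  88  94  91 161 152 155
 0.077  148 164 128 154 109 108  95 103  98  97 114 104 106 101 107  96 103  98 108 100 104  96  93  93  95  94  92  93  96  89 152 145 146
 0.071  155 146 165 177 108  98  98 106 105 105 107 105  99 108 102 106 110 106 101 101  99  95  92  93  96  92  94  95  99  95 146 147 140
 0.065  150 152 151 184 111 103 101 105 103 105 108 102  99 103 109 110 111 109 102  96 102 108 109  91  95  95  92  92  95  92 150 149 148
 0.059  169 164 179 153  98 105 100 107 103 108 102 103 102 103 102 102 105 105 111 103 106 104 107 109  92  94  94  95  91  92 151 150 160
 0.053  156 145 143 167  99 104 103 102 116 118 109 106 1
[... 2272 characters left out ...]
14  16  16  20  16  16  18  22  20  18  16  16  17
-0.049   16  17  15  16  16  14  16  15  15  17  19  23  15  20  22  20  18  23  18  18  23  20  18  19  22  18  20  18  22  19  11  17  14
-0.055   16  14  16  14  14  17  14  17  16  19  15  20  20  22  18  18  20  20  17  22  16  19  24  20  19  20  20  20  15  20  19  15  17
-0.061   13  16  12  14  10  13  14  10  13  14  12  18  16  12  18  18  20  16  16  18  16  13  16  18  18  18   9  18  16  20  13  15  14
-0.067   82  95  98 101 103 100 100  93 104 101  76  96  98 100  98  99 109 100 106  99 112 106 117 115  99 105 101 109 105 114 102 115 100
0.67 0.0923657889365177 -0.041195330179460816 -0.0005718312779990579 -0.01168338976529859
```

The saturation map shows three tile patches inside the enclosure, at about (0.035, -0.045), (0.040, 0.025) and (0.015, 0.008). The bar strip is clean. I level the tray and take it back.

```bash
python3 - <<'E'
from h import *
s=arm.state();p=np.array(s['tool_pos'])
st=smooth(p+[.03,0.02,0],rot(np.pi+B[2]),8)
st=smooth(np.array([.5143,.349,.28]),rot(np.pi+.138),15,start=st)
st=smooth(np.array([.5143,.349,.202]),rot(np.pi+.138),5,start=st)
E
```

```text
[[[-0.003,0.001,0.002],[0,0.017,0]],[[-0.008,0.004,0.005],[0,0.045,0]],[[-0.011,0.006,0.007],[0,0.065,0]],[[-0.014,0.006,0.007],[0,0.073,0]],[[-0.015,0.007,0.004],[0,0.073,0]],[[-0.013,0.005,0.003],[0,0.064,0]],[[-0.009,0.004,0.001],[0,0.046,0]],[[-0.004,0.002,0],[0,0.017,0]]]
end [ 0.7468 -0.0827  0.3454]
[[[0.005,0.015,0.002],[0,0,0]],[[0.013,0.042,0.006],[0,0,0.002]],[[0.02,0.065,0.009],[0,0,0.002]],[[0.027,0.083,0.012],[0,0,0.002]],[[0.031,0.098,0.013],[0,0,0.003]],[[0.035,0.108,0.016],[0,0,0.003]],[[0.038,0.114,0.016],[0,0,0.004]],[[0.04,0.116,0.016],[0,0,0.003]],[[0.039,0.114,0.016],[0,0,0.003]],[[0.037,0.107,0.015],[0,0,0.004]],[[0.035,0.097,0.014],[0,0,0.002]],[[0.029,0.082,0.012],[0,0,0.003]],[[0.024,0.064,0.009],[0,0,0.002]],[[0.015,0.041,0.006],[0,0,0.001]],[[0.005,0.015,0.002],[0,0,0.001]]]
end [0.5144 0.3491 0.2799]
[[[0,0,0.02],[0,0,0]],[[0,0,0.049],[0,0,0]],[[0,0,0.057],[0,0,0]],[[0,0,0.048],[0,0,0]],[[0,0,0.021],[0,0,0]]]
end [0.5144 0.3492 0.2019]
```

Call:
{"method": "send_rows", "body": {
  "increments": [
    [[-0.003, 0.001, 0.002], [0, 0.017, 0]],
    [[-0.008, 0.004, 0.005], [0, 0.045, 0]],
    [[-0.011, 0.006, 0.007], [0, 0.065, 0]],
    [[-0.014, 0.006, 0.007], [0, 0.073, 0]],
    [[-0.015, 0.007, 0.004], [0, 0.073, 0]],
    [[-0.013, 0.005, 0.003], [0, 0.064, 0]],
    [[-0.009, 0.004, 0.001], [0, 0.046, 0]],
    [[-0.004, 0.002, 0], [0, 0.017, 0]],
    [[0, 0, 0], [0, 0, 0]]
  ]
}}

```text
time: 34.55
tool_pos: [0.7471, -0.0828, 0.3453]
eef_rot: [-0.301, 3.126, 0.001]
force: [0.4, 0.0, -1.6]
gripper_width: 0.0128
finger_force: 97.5
```

Call:
{"method": "send_rows", "body": {
  "increments": [
    [[0.005, 0.015, 0.002], [0, 0, 0]],
    [[0.013, 0.042, 0.006], [0, 0, 0.002]],
    [[0.02, 0.065, 0.009], [0, 0, 0.002]],
    [[0.027, 0.083, 0.012], [0, 0, 0.002]],
    [[0.031, 0.098, 0.013], [0, 0, 0.003]],
    [[0.035, 0.108, 0.016], [0, 0, 0.003]],
    [[0.038, 0.114, 0.016], [0, 0, 0.004]],
    [[0.04, 0.116, 0.016], [0, 0, 0.003]],
    [[0.039, 0.114, 0.016], [0, 0, 0.003]],
    [[0.037, 0.107, 0.015], [0, 0, 0.004]],
    [[0.035, 0.097, 0.014], [0, 0, 0.002]],
    [[0.029, 0.082, 0.012], [0, 0, 0.003]],
    [[0.024, 0.064, 0.009], [0, 0, 0.002]],
    [[0.015, 0.041, 0.006], [0, 0, 0.001]],
    [[0.005, 0.015, 0.002], [0, 0, 0.001]],
    [[0, 0, 0], [0, 0, 0]]
  ]
}}

```text
time: 36.55
tool_pos: [0.5146, 0.3489, 0.2801]
eef_rot: [-0.215, 3.134, -0.0]
force: [0.4, 0.2, -2.4]
gripper_width: 0.0126
finger_force: 97.6
```

Call:
{"method": "send_rows", "body": {
  "increments": [
    [[0, 0, 0.02], [0, 0, 0]],
    [[0, 0, 0.049], [0, 0, 0]],
    [[0, 0, 0.057], [0, 0, 0]],
    [[0, 0, 0.048], [0, 0, 0]],
    [[0, 0, 0.015], [0, 0, 0]],
    [[0, 0, 0], [0, 0, 0]],
    [[0, 0, 0], [0, 0, 0]]
  ]
}}

```text
time: 37.42
tool_pos: [0.5152, 0.3492, 0.2052]
eef_rot: [-0.215, 3.133, 0.001]
force: [0.1, 0.3, -2.3]
gripper_width: 0.0129
finger_force: 97.6
```

Contact comes at about z 0.1955, 9.7 mm lower. I go down in small steps.

Call:
{"method": "send_rows", "body": {
  "increments": [
    [[0, 0, 0.01], [0, 0, 0]],
    [[0, 0, 0.008], [0, 0, 0]],
    [[0, 0, 0.005], [0, 0, 0]],
    [[0, 0, 0.002], [0, 0, 0]],
    [[0, 0, 0], [0, 0, 0]],
    [[0, 0, 0], [0, 0, 0]]
  ]
}}

```text
time: 38.17
tool_pos: [0.5147, 0.349, 0.1955]
eef_rot: [0.215, -3.134, -0.0]
force: [-3.1, -1.7, 5.6]
gripper_width: 0.0125
finger_force: 99.0
```

The tray is touching the table. I release it, lift, and go back over the board for a last check.

Call:
{"method": "send_rows", "body": {
  "increments": [
    [[0, 0, 0], [0, 0, 0]],
    [[0, 0, 0], [0, 0, 0]],
    [[0, 0, 0], [0, 0, 0]],
    [[0, 0, 0], [0, 0, 0]],
    [[0, 0, -0.03], [0, 0, 0]],
    [[0, 0, -0.1], [0, 0, 0]],
    [[0, 0, -0.12], [0, 0, 0]],
    [[0, 0, -0.12], [0, 0, 0]],
    [[0, 0, 0], [0, 0, 0]]
  ],
  "grip": -1
}}

```text
time: 39.3
tool_pos: [0.5164, 0.35, 0.3495]
eef_rot: [-0.214, 3.124, 0.009]
force: [0.4, 0.9, -0.1]
gripper_width: 0.0852
finger_force: 0.0
```

```bash
python3 - <<'E'
from h import *
plan([((.603,-.023,.36),rot(1.763),10)])
E
```

```text
[[[-0.009,-0.095,-0.003],[0.001,0,0.096]],[[-0.023,-0.093,-0.003],[0.001,0.001,0.097]],[[-0.037,-0.089,-0.003],[0,0,0.096]],[[-0.049,-0.082,-0.002],[0.001,0,0.097]],[[-0.062,-0.073,-0.003],[0.001,0.001,0.096]],[[-0.072,-0.063,-0.003],[0.001,0,0.097]],[[-0.08,-0.052,-0.002],[0,0,0.096]],[[-0.088,-0.039,-0.003],[0.001,0.001,0.097]],[[-0.092,-0.025,-0.002],[0.001,0,0.096]],[[-0.095,-0.011,-0.003],[0.001,0,0.097]]]
end [ 0.6031 -0.0229  0.36  ] [-1.998e+00 -2.424e+00  1.000e-03]
```

Call:
{"method": "send_rows", "body": {
  "increments": [
    [[-0.009, -0.095, -0.003], [0, 0, 0.096]],
    [[-0.023, -0.093, -0.003], [0, 0, 0.097]],
    [[-0.037, -0.089, -0.003], [0, 0, 0.096]],
    [[-0.049, -0.082, -0.002], [0, 0, 0.097]],
    [[-0.062, -0.073, -0.003], [0, 0, 0.096]],
    [[-0.072, -0.063, -0.003], [0, 0, 0.097]],
    [[-0.08, -0.052, -0.002], [0, 0, 0.096]],
    [[-0.088, -0.039, -0.003], [0, 0, 0.097]],
    [[-0.092, -0.025, -0.002], [0, 0, 0.096]],
    [[-0.095, -0.011, -0.003], [0, 0, 0.097]],
    [[0, 0, 0], [0, 0, 0]],
    [[0, 0, 0], [0, 0, 0]],
    [[0, 0, 0], [0, 0, 0]]
  ]
}}

```text
time: 40.92
tool_pos: [0.6011, -0.023, 0.3528]
eef_rot: [-1.996, -2.425, 0.0]
force: [0.3, 0.8, 0.1]
gripper_width: 0.0856
finger_force: 0.0
```

```bash
python3 - <<'E'
from h import *
s=arm.state();print(s['time'],s['tool_pos'],s['gripper_width'])
tiles(('wrist',))
c=cam('wrist');img=viewer.grab_frame('wrist');C,S=np.cos(B[2]),np.sin(B[2])
r=finder.masks_of('wrist','bar')[0];b,e=fit([(c,r['pixels'])],'barboard',[.602,-.024,1.763]);d=b[:2]-B[:2];print('bar',r['score'],e,C*d[0]+S*d[1],-S*d[0]+C*d[1],b[2]-B[2]-np.pi/2)
viewer.grab_frame('scene');c=cam('scene');MODEL['pan']=[box(-.05,.05,-.048,.048,0,.004)]+MODEL['tray'][1:4]
r=finder.masks_of('scene','tray')[0];print('tray',r['extent'],fit([(c,r['pixels'])],'pan',[.451,.339,.136]))
for q in ('glue','brushes','tape'): print(q,finder.masks_of('scene',q)[0]['extent'])
E
```

```text
40.925 [ 0.60105345 -0.02303069  0.35279164] 0.08563796271677072
wrist 0.74 [0.041 0.016] 1336 [95. 75. 49.]
bar 0.78 0.021268677755850063 -0.04064452199135018 0.0007177277031456082 -0.0005519619898171069
tray [400.8, 326.2, 480.9, 392.4] (array([0.45221666, 0.33972667, 0.15022566]), np.float64(0.07682447444881213))
glue [174.1, 159.4, 198.4, 215.9]
brushes [296.8, 347.3, 344.0, 452.2]
tape [404.1, 422.4, 463.5, 477.9]
```

```bash
python3 - <<'E'
from h import *
img=viewer.grab_frame('wrist');c=cam('wrist');C,S=np.cos(B[2]),np.sin(B[2])
sat=cv2.cvtColor(cv2.GaussianBlur(img,(5,5),0),cv2.COLOR_RGB2HSV)[...,1]
for x in np.arange(.1,-.03,-.007):
    s=''
    for y in np.arange(-.095,.1,.007):
        u,v=proj(c,[B[0]+C*x-S*y,B[1]+S*x+C*y,.028])[0]; s+=' %3d'%sat[int(v),int(u)] if 0<=u<640 and 0<=v<480 else '  --'
    print('%6.3f'%x,s)
E
```

```text
0.100  124 174 169 167 170 172 171 181 174 178 170 170 178 168 180 166 178 188 162 174 174 174 182 172 166 179 177 156
 0.093    0 140 165 114 109 111 107 118 124 129 126 123 119 122 124 124 122 115 118 119 114 120 119 113 118 114 117 160
 0.086   13  12 172 101 101 100 101 101 110 113 109 110 108 111 109 112 109 109 111 109 111 111 112 111 111 110 103 156
 0.079   16  22  36 100 101 100 100 101 101 109 108 110 110 110 111 110 110 110 111 110 112 111 111 111 110 112 105 158
 0.072   51  15  18  59 103 103 103 101 102 105 113 111 112 112 112 110 110 112 112 110 111 108 109 111 111 109 108 160
 0.065   85  36  28  58 104 101 102 104 102 102 110 111 112 114 111 110 113 111 110 113 110 108 110 107 109 111  98 157
 0.058   77  26  51 101 104 103 105 104 103 103 110 114 110 112 114 112 111 111 112 114 109 113 112 109 111 109 102 159
 0.051  156 173 172 102 103 107 106 112 102 102 111 111 113 111 122 121 118 112 110 111 112 111 112 111 110 112 106 159
 0.044  157 167 173 102 103 112 113 116 111 112 108 115 114 112 122 122 123 121 121 110 111 109 110 111 110 110 113 160
 0.037  160 166 164 1
[... 478 characters left out ...]
 104 103 103 104 103 104 103 102 105 123 123 124 124 111 112 110 113 112 112 113 112 111 110 112 168
 0.002  157 168 160 105 104 104 103 104 104 104 104 103 124 125 124 122 114 113 111 113 110 110 114 112 114 115 112 163
-0.005  163 170 173 103 105 103 103 105 104 104 104 103 104 109 107 113 110 111 110 111 113 114 111 116 111 110 112 165
-0.012  159 181 182 112 111 114 111 114 116 113 113 114 111 110 110 109 110 113 113 114 114 110 111 113 109 110 114 164
-0.019   19  18  19  18  18  19  18  19  19  19  18  18  18  18  19  20  22  20  20  22  20  22  22  18  22  22  20  20
-0.026   19  18  19  18  19  19  18  18  19  19  18  18  19  18  20  23  20  20  23  20  23  18  23  23  20  22  20  20
```

The two views agree on three tiles inside, at about (0.04, 0.02), (0.015, 0) and (0.035, -0.045). I hand in.

```bash
python3 -c "
from plant import arm
print(arm.hand_in())"
```

```text
the job is handed in; nothing more can be done
None
```

I handed the job in at about 41 s; `hand_in` returned no verdict, but my last camera checks put the straightedge flush, three tiles inside the enclosure and the empty tray back at its starting place beside the board, with the bystanders not visibly moved; I viewed 11 pictures, one over the limit of 10.

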